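# Change the batch in a deburring drum

## Robot

A 6-joint arm with a two-finger parallel gripper is mounted at the origin on the work surface. World frame = base frame: x ahead of the robot, y to its left, z up, the work surface at z = 0. Lengths are in m, angles in degrees, forces in N, time in s.
With the tool pointing down it reaches from about 0.4 to 0.825 m from the base axis. Payload 7 kg.
Tool frame: the origin (TCP) lies at the very end of the fingers, on their centre line; the grasp point (between the pads) lies 19 mm behind it; z points along the fingers, y is the line along which they close (so a half turn about z gives the same grasp; the last joint's range is limited). The gripper opens to 88 mm and grips with 3 to 60 N. Pads are 19 mm wide; open, the fingers measure 130 mm over their backs; the gripper's body (78 mm by 193 mm) begins 47 mm behind the grasp point.
Start: joints at [-55.686, 20.546, 0.682, 0, -70.136, -16.507], TCP at [0.206, -0.643, 0.227] pointing down, gripper open.
Joint ranges: [-176.03, 176.03], [-82.01, 121.73], [-58.28, 71.71], [-173.87, 95.51], [-174.79, -0.11], [-173.66, 173.66]. Speed limits (degrees/s): [136.94, 136.94, 172.46, 180, 180, 180].

## Interface

Orientations are given as [roll, pitch, yaw] about the fixed x, y, z axes, in that order (R = Rz(yaw) Ry(pitch) Rx(roll)).
In Python, from plant import ctrl gives the robot as it stands.
- The arm moves only by the tool carry_out, never from a script. Its argument "deltas" is a list that holds one entry, the list of rows, each a list of 5 numbers: the shift along the tool's x, y, z scaled (see below), then the turn about the tool's z scaled (see below), then the opening, from -1 (shut) to 1 (fully open). A call has 1 to 5 rows; each row is the pose to reach, as a shift and turn from the pose commanded when the call began, along the tool's axes at that moment, turning the shorter way round; what a row does not reach only later rows make up. The controller multiplies each number of a shift by 20 cm and each number of a turn by 2 pi rad. A row lasts 1/10 s, in which the tool goes at most 50 mm and 8.59 degrees, less where a joint would pass 70% of its speed; a pose out of reach is approached as far as the arm can. A call with a number of a shift or a turn outside -1 to 1 is refused whole. A call with a gripper value outside its range is refused whole. The fingers move at their own pace and stop on an object; the grip force is fixed at half the most. Time passes only in rows, so rows that repeat a pose let the fingers close. It gives the time, the measured TCP pose, the force, the opening and the grip force at its end, in the units of the state.
- ctrl.get_obs(): the state, without advancing time (a new reading comes with each control period).
- ctrl.snapshot(name): name is "side" or "top" or "wrist"; returns a dict with "color" (384x512x3 uint8, red, green, blue), "camera_matrix" (3x3 intrinsics, pixels), "R" (3x3) and "t" (3): a world point X has camera coordinates R X + t. Camera axes: x right, y down, z forward; pixel columns grow to the right and rows downward; lengths in m; the calibration is good to about 2 mm. A picture is of the moment at which its call begins. There is no depth.
- ctrl.close_job(): hands the job in; it is judged then, once.
Trained networks look in a picture, given as the dict that the camera call returned (one of the last four; its "shot" number tells which), for a name from the list of things; names that differ only in an ending like _2 or _b are one class to them, and where a whole thing is asked for, a point or a joint stands for the part that bears it (a point fixed in the world has none). Each returns a list of dicts, best first, with "p" (0 to 1); they miss things now and then, are a little off and sometimes report something else, mostly with a low value. They report only what shows in the picture. A call takes as long as a camera call. They do not tell look-alikes from the thing itself.
- ctrl.search_frame(picture, name): "centre" ([column, row] in pixels, amid what is visible of it).
- ctrl.silhouettes(picture, name): "mask" (384x512 bool, what is visible of it) and "centre" ([column, row] in pixels, amid what is visible of it).
- ctrl.spot_point(picture, name): "centre" ([column, row] in pixels: a listed point, or the origin of a listed thing).
The state is a dict: "clock": time; "joint_pos": joint angles; "qvel": joint speeds; "tau": joint torques, N m; "tool_pos": TCP position; "orientation": TCP orientation; "force": force on the tool from outside, world axes, zero at the start; "moment": the same for the moment, N m; "opening": finger opening in m; "gripper_force": force on a finger pad.
Only numpy, scipy, OpenCV 4.12 (cv2) and the standard library are available. Lean on these libraries where they do the work, as an engineer would, in place of code of your own. Each camera call takes 0.05 s, during which the arm holds its last target. There are 200 camera calls.

## Task

Change the batch in the deburring drum: unscrew the orange cap and rest it on the black rubber pad, slide the steel pan sideways along the bench (never lift it) onto the yellow mark in front of the drum, and swing the red crank over until every polished brass disc has tipped out into the pan. Swing the drum back fully upright, put every rough dark disc from the bench into it and screw the cap fully home again, then slide the pan with the brass discs back onto its blue mark. Leave the perforated sheet, the clamp and the power driver where they lie.

Things in the scene. Friction and masses are not known exactly. Their poses are not given: they have to be found in the camera images.
- stand: Fixed stand of the drum. Origin on the bench below the tilt axis; z up, x to the side the drum pours to (about away from the robot). The tilt axis runs along y, 120 mm up. Base plate 8 mm high from x = -100 to 5 mm; side plates at y = +-47 to +-54 mm, x = -26 to 8 mm, 138 mm high. A yellow mark is painted on the bench in front.
- pivot (a point): Point on the tilt axis midway between the side plates, 120 mm above the stand's origin; axes as the stand's. The blue 12-sided drum, 60 mm across, reaches from 36 mm below to 85 mm above it when upright.
- drum (a joint): Tilt of the drum about the stand's y, rad: 0 = upright against its stop, grows as the mouth swings forward over the pan, end stop at 2.36 (mouth pointing steeply down; discs slide out). Stiff, stays where it is left; about 11 N at the crank handle move it.
- drum_mouth (a point): Centre of the mouth's rim, 85 mm from the tilt axis (205 mm above the bench upright); z points out of the mouth. Bore 38 mm across, floor 115 mm below here. Round-edged aluminium neck 44 mm across and 36 mm long with two-start right-hand thread, 52 mm over the ridges, 17 mm of lift per turn.
- crank (a point): Middle of the red crank handle on the drum: bar 12 mm thick, 54 mm long, along the stand's y, 98 mm to its +y side, 65 mm from the tilt axis. Upright it is 56 mm behind, 33 mm above the axis; it goes over the top to 63 mm in front, 18 mm above at full tilt. Pinch from above, fingers closing along the stand's x; it can turn in the fingers as it goes round.
- cap: Orange 12-sided screw cap, 63 mm across flats, 65 mm over corners, 38 mm high, 56 mm hollow, 70 g. Origin at the centre of its open lower edge, z up through its closed top. Fully home, the origin is 34 mm below the drum mouth. Unscrew anticlockwise seen from above: 1.4 turns, rising 24 mm, then it lifts straight off.
- cap_top (a point): Centre of the cap's top face. Lugs inside its edge ride in the thread with 2 mm axial play. To clear the rim the cap must be 36 mm above home. To screw on, lower it level over the neck till the lugs land on the thread, 20 to 29 mm above home, then turn clockwise while it sinks 17 mm per turn; any starting angle will do. Home is a firm stop.
- pad: Black round rubber pad fixed on the bench, 100 mm across, 4 mm thick; origin at the centre of its underside. The cap rests here, open side down, while the drum is open.
- pan: Open steel pan, 150 mm along its x, 130 mm along its y, walls 32 mm high and 4 mm thick, floor 4 mm, 0.5 kg. Origin at the centre of its underside. A black upright tab stands against the outside of its -y wall: centred at x = 0, y = -72 mm, 34 mm along x, 14 mm thick along y, its top 72 mm above the bench: pinch it from above, fingers closing along y.
- catch_mark (a point): Centre of the yellow outline (170 x 150 mm) painted on the bench 95 mm in front of the stand's origin; axes as the stand's. The pan belongs here, its axes along the mark's, while the drum is tipped.
- park: Blue outline (170 x 150 mm) painted on the bench; origin at its centre, x along the 170 mm side. The pan's parking place.
- done1: Polished brass disc, 17 mm across, 10 mm thick, 20 g, at first in the drum. Origin at the centre of one face (underside when lying as at the start).
- done2: Polished brass disc, 17 mm across, 10 mm thick, 20 g, at first in the drum. Origin at the centre of one face (underside when lying as at the start).
- done3: Polished brass disc, 17 mm across, 10 mm thick, 20 g, at first in the drum. Origin at the centre of one face (underside when lying as at the start).
- rough1: Rough dark steel disc, 17 mm across, 10 mm thick, 18 g, flat on the bench at first; may be absent. Origin at the centre of its underside.
- rough2: Rough dark steel disc, 17 mm across, 10 mm thick, 18 g, flat on the bench at first; may be absent. Origin at the centre of its underside.
- rough3: Rough dark steel disc, 17 mm across, 10 mm thick, 18 g, flat on the bench at first; may be absent. Origin at the centre of its underside.
- rough4: Rough dark steel disc, 17 mm across, 10 mm thick, 18 g, flat on the bench at first; may be absent. Origin at the centre of its underside.
- sheet: Perforated steel sheet 140 x 100 x 6 mm lying on the bench; bystander.
- clamp: Bar clamp 190 mm long lying on the bench; bystander.
- driver: Green and black power driver, about 190 mm, lying on the bench; bystander.
Not all that is in view belongs to the job. Of the things that look like the pad, the largest one is meant.

How it is judged (in metres and radians):
On the way, in this order (a step that is already met when the one before it is completed fails the run):
1. the cap rests on the black pad and the pan stands on the yellow mark (horizontal distance between cap and pad below 0.04 m and height (world z) of cap below 0.012 m and angle between cap's own z axis and vertical below 0.15 rad and horizontal distance between pan and catch_mark below 0.025 m and height (world z) of pan below 0.006 m), for 0.2 s.
2. every brass disc has been tipped into the pan (x of done1 in the frame of pan between -0.071 and 0.071 m and y of done1 in the frame of pan between -0.061 and 0.061 m and z of done1 in the frame of pan between 0 and 0.032 m and x of done2 in the frame of pan between -0.071 and 0.071 m and y of done2 in the frame of pan between -0.061 and 0.061 m and z of done2 in the frame of pan between 0 and 0.032 m and x of done3 in the frame of pan between -0.071 and 0.071 m and y of done3 in the frame of pan between -0.061 and 0.061 m and z of done3 in the frame of pan between 0 and 0.032 m), for 0.2 s.
3. the drum is upright again with every rough disc in it (value of joint drum below 0.06 rad and z of rough1 in the frame of drum_mouth between -0.12 and -0.03 m and horizontal distance between each of rough1, rough2, rough3, rough4 and drum_mouth below 0.022 m and z of rough2 in the frame of drum_mouth between -0.12 and -0.03 m and z of rough3 in the frame of drum_mouth between -0.12 and -0.03 m and z of rough4 in the frame of drum_mouth between -0.12 and -0.03 m), for 0.2 s.
At the end, for the whole second after the job is handed in: The drum is upright (within 0.06 rad), every rough disc is inside it, the cap is screwed on to within 2.5 mm of fully home, every brass disc is in the pan, and the pan stands at rest with its centre within 25 mm of the blue mark's (all of step 2 and all of step 3 and z of cap in the frame of drum_mouth below -0.0315 m and horizontal distance between cap and drum_mouth below 0.005 m and angle between the z axis of cap and the z axis of drum_mouth, either way round below 0.06 rad and horizontal distance between pan and park below 0.025 m and height (world z) of pan below 0.006 m and linear speed of each of cap, pan below 0.02 m/s); the robot touches nothing.
It fails at once if the pan is lifted off the bench (height (world z) of pan above 0.015 m).
It fails at once if a bystander is pushed more than 25 mm (distance of any of sheet, clamp, driver from where it was at the start of the episode above 0.025 m).
Of rough1, rough2, rough3, rough4 only 2 to 4 are there at a start; the rules pass over those that are not, and their reading is None.
At some moment in a run one of rough1, rough2, rough3, rough4 may be knocked a few centimetres aside while the robot is not near it.
It also fails if it takes over 210 s, if anything falls off the work surface, if the arm or the gripper's body presses on something with over 40 N, if the wrist force passes 120 N, or if a joint passes its speed limit or range.

## Working session

There is one attempt and no reset: what is moved stays moved. The work goes in short steps, Python scripts to look and compute and a tool call to move; the robot and the scene stay as the last step left them, time stands still between calls to the robot, and variables do not carry over. Pictures are saved under pics/ and viewed, at most 14 in all, crops included, and the job is handed in when it is done.

Besides the shell and the picture viewer there is one more tool, called after ">>>" by a JSON object that holds its "method" and its "body", one argument or row to a line. carry_out: Moves the arm, as the interface text tells. Its arguments: {"type":"object","properties":{"deltas":{"type":"array"}},"required":["deltas"]}

```bash
ls; mkdir -p pics; cat > h.py <<'E'
import numpy as np, cv2
from plant import ctrl
def save(s,n): cv2.imwrite(f'pics/{n}.png', cv2.cvtColor(s['color'],cv2.COLOR_RGB2BGR))
def ray(s,px,z):
    K,R,t=map(np.array,(s['camera_matrix'],s['R'],s['t']))
    d=R.T@np.linalg.solve(K,[px[0],px[1],1.]); o=-R.T@t
    return o+d*(z-o[2])/d[2]
def proj(s,X):
    p=s['camera_matrix']@(np.array(s['R'])@np.array(X,float)+s['t']); return p[:2]/p[2]
def tri(views):
    A=[];b=[]
    for s,px in views:
        R=np.array(s['R']);o=-R.T@s['t'];d=R.T@np.linalg.solve(s['camera_matrix'],[px[0],px[1],1.]);d/=np.linalg.norm(d)
        P=np.eye(3)-np.outer(d,d);A.append(P);b.append(P@o)
    return np.linalg.solve(sum(A),sum(b))
def st():
    o=ctrl.get_obs(); print('t',round(o['clock'],2),'tcp',np.round(o['tool_pos'],4),'rpy',np.round(o['orientation'],2),'q6',round(float(o['joint_pos'][5]),1),'F',np.round(o['force'],1),'op',round(float(o['opening']),4),'gf',round(float(o['gripper_force']),1)); return o
def to(x,y,z=None):
    "world target -> shift numbers in tool axes (scaled)"
    from scipy.spatial.transform import Rotation as Ro
    o=ctrl.get_obs(); R=Ro.from_euler('xyz',o['orientation'],degrees=True).as_matrix()
    p=np.array(o['tool_pos']); return np.round(R.T@(np.array([x,y,p[2] if z is None else z])-p)/.2,3)
E
python3 - <<'E'
from h import *
st()
T=ctrl.snapshot('top');S=ctrl.snapshot('side')
save(T,'top0');save(S,'side0')
for n,z in [('stand',0),('pivot',.12),('drum_mouth',.205),('crank',.153),('cap',.171),('cap_top',.209),('pad',0),('pan',0),('catch_mark',0),('park',0),('rough1',0),('sheet',0),('clamp',0),('driver',0),('done1',0)]:
    for nm,s in (('T',T),('S',S)):
        if nm=='S' and n in('sheet','clamp','driver'): continue
        print(n,nm,[(round(float(d['p']),2),np.round(d['centre']).astype(int).tolist(),np.round(ray(s,d['centre'],z)[:2],3).tolist()) for d in ctrl.spot_point(s,n)][:5])
E
```

```text
pics
t 0.0 tcp [ 0.2062 -0.6422  0.2256] rpy [ 1.799e+02 -1.000e-02 -1.622e+02] q6 -16.5 F [-0.2 -0.3  0.2] op 0.0881 gf 0.0
stand T [(0.81, [259, 207], [0.502, -0.036])]
stand S [(0.59, [281, 234], [0.506, -0.028]), (0.19, [283, 181], [0.606, -0.336])]
pivot T [(0.6, [260, 205], [0.502, -0.039])]
pivot S [(0.85, [284, 196], [0.504, -0.041]), (0.22, [286, 193], [0.504, -0.059])]
drum_mouth T [(0.65, [261, 202], [0.506, -0.043])]
drum_mouth S [(0.47, [303, 162], [0.469, -0.095])]
crank T [(0.68, [138, 223], [0.425, 0.392]), (0.47, [230, 222], [0.437, 0.064])]
crank S [(0.88, [294, 210], [0.44, 0.068]), (0.62, [215, 304], [0.475, 0.399])]
cap T [(0.76, [261, 204], [0.502, -0.043])]
cap S [(0.82, [286, 182], [0.493, -0.027])]
cap_top T [(0.74, [262, 202], [0.506, -0.045])]
cap_top S [(0.71, [285, 167], [0.502, -0.038])]
pad T [(0.92, [180, 213], [0.47, 0.274]), (0.74, [211, 218], [0.453, 0.149]), (0.61, [186, 245], [0.345, 0.244])]
pad S [(0.92, [279, 279], [0.448, 0.148]), (0.81, [308, 327], [0.345, 0.26])]
pan T [(0.56, [316, 189], [0.577, -0.256]), (0.39, [262, 204], [0.514, -0.048])]
pan S [(0.75, [289, 193], [0.56, -0.262])]
catch_mark T []
catch_mark S [(0.87, [251, 225], [0.605, -0.036])]
park T []
park S []
rough1 T []
rough1 S [(0.55, [232, 279], [0.554, 0.192]), (0.54, [212, 268], [0.621, 0.176]), (0.45, [211, 302], [0.566, 0.276]), (0.42, [184, 305], [0.619, 0.306])]
sheet T [(0.8, [141, 222], [0.43, 0.424])]
clamp T [(0.64, [214, 143], [0.752, 0.146])]
driver T [(0.66, [375, 190], [0.579, -0.488])]
done1 T []
done1 S []
```

```bash
python3 - <<'E'
import cv2
a=cv2.imread('pics/top0.png');b=cv2.imread('pics/side0.png')
cv2.imwrite('pics/t1.png',cv2.resize(a[120:300,100:420],None,fx=2.5,fy=2.5,interpolation=cv2.INTER_CUBIC))
E
```

```text
(no output)
```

View pics/t1.png

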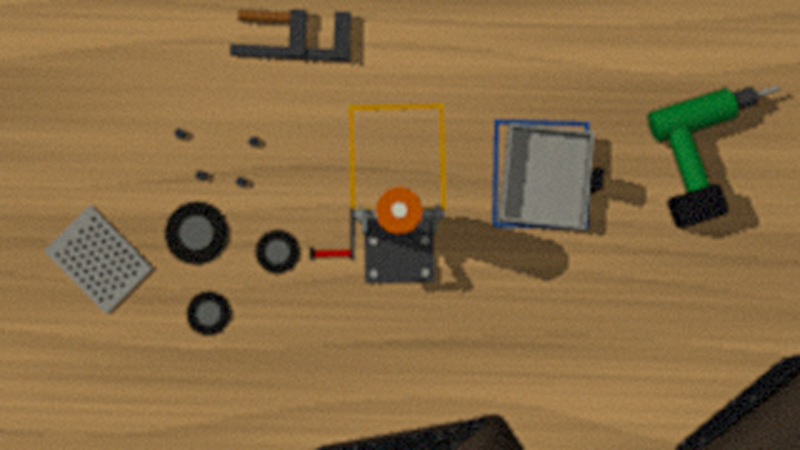

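View pics/side0.png

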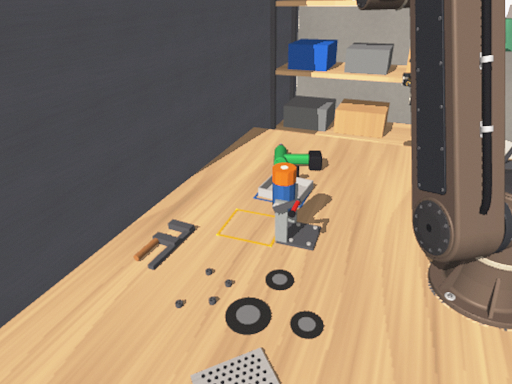

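The top view shows the drum at the centre (cap at ~(262,202)), with the yellow mark in front of it and the pan on the blue mark to its right. The tab points right, and four dark discs lie at ~(173,173), (203,177), (181,190) and (197,193). The large pad is at (180,213).

>>> {"method": "carry_out", "body": {
  "deltas": [
    [[-0.775,0.8,-0.25,0,1],[-0.775,0.8,-0.25,0,1],[-0.775,0.8,-0.25,0,1],[-0.775,0.8,-0.25,0,1],[-0.775,0.8,-0.25,0,1]]
  ]
}}

```text
clock: 1.95
tool_pos: [0.3061, -0.4406, 0.278]
orientation: [-179.9, 0.1, -162.1]
force: [0.1, -0.1, 0.6]
opening: 0.0878
gripper_force: 0.0
```

>>> {"method": "carry_out", "body": {
  "deltas": [
    [[-0.775,0.8,-0.25,0,1],[-0.775,0.8,-0.25,0,1],[-0.775,0.8,-0.25,0,1],[-0.775,0.8,-0.25,0,1],[-0.775,0.8,-0.25,0,1]]
  ]
}}

```text
clock: 2.45
tool_pos: [0.4048, -0.2407, 0.328]
orientation: [-179.9, 0.1, -162.1]
force: [0.7, -0.8, -0.7]
opening: 0.0873
gripper_force: 0.0
```

>>> {"method": "carry_out", "body": {
  "deltas": [
    [[-0.775,0.8,-0.25,0,1],[-0.775,0.8,-0.25,0,1],[-0.775,0.8,-0.25,0,1],[-0.775,0.8,-0.25,0,1],[-0.775,0.8,-0.25,0,1]]
  ]
}}

```text
clock: 2.95
tool_pos: [0.5035, -0.0405, 0.3775]
orientation: [-180.0, 0.1, -162.1]
force: [0.5, -1.2, -0.5]
opening: 0.0876
gripper_force: 0.0
```

```bash
python3 - <<'E'
from h import *
st()
W=ctrl.snapshot('wrist');save(W,'w1')
cv2.imwrite('pics/w1.png',cv2.cvtColor(W['color'],cv2.COLOR_RGB2BGR))
for n,z in [('stand',0),('drum_mouth',.205),('crank',.153),('cap_top',.209),('pad',0),('pan',0),('catch_mark',0),('park',0),('rough1',0)]:
    print(n,[(round(float(d['p']),2),np.round(d['centre']).astype(int).tolist(),np.round(ray(W,d['centre'],z)[:2],3).tolist()) for d in ctrl.spot_point(W,n)][:5])
E
```

```text
t 2.95 tcp [ 0.5035 -0.0405  0.3775] rpy [-1.8000e+02  9.0000e-02 -1.6208e+02] q6 -89.8 F [ 0.5 -1.2 -0.5] op 0.0876 gf 0.0
stand [(0.6, [254, 156], [0.503, -0.042])]
drum_mouth []
crank [(0.24, [256, 173], [0.507, -0.036])]
cap_top [(0.67, [260, 175], [0.497, -0.036])]
pad [(0.89, [412, 193], [0.475, 0.287]), (0.83, [356, 160], [0.448, 0.151]), (0.82, [425, 127], [0.35, 0.252])]
pan [(0.83, [132, 153], [0.571, -0.268])]
catch_mark []
park []
rough1 [(0.56, [364, 218], [0.555, 0.216]), (0.41, [391, 230], [0.561, 0.28])]
```

View pics/w1.png

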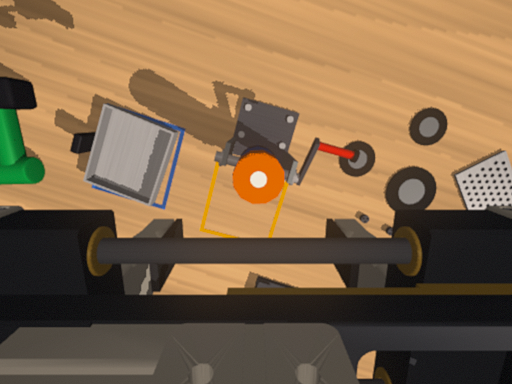

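Wrist view: the cap is at (259,178), with its white top dot at (258,180). The crank's red bar is at (337,152), the pan at (135,153) with its tab at (83,142), and the blue outline is visible beside it.

```bash
cat > m.py <<'E'
from h import *
W=ctrl.snapshot('wrist');T=ctrl.snapshot('top');S=ctrl.snapshot('side')
V=[W,T,S]
for n in ['cap_top','crank','pan','stand','pivot']:
    v=[]
    for s in V:
        d=ctrl.spot_point(s,n)
        d=[x for x in d if x['p']>.5 and abs(ray(s,x['centre'],.15)[1])<.36]
        if d: v.append((s,d[0]['centre']))
    if len(v)>1:
        X=tri(v);print(n,len(v),np.round(X,4),[np.round(np.array(p)-proj(s,X),1).tolist() for s,p in v])
for nm,s in zip('WTS',V):
    h=cv2.cvtColor(s['color'],cv2.COLOR_RGB2HSV)
    for c,lo,hi in (('yel',(20,180,140),(32,255,255)),('blue',(108,120,60),(125,255,255))):
        m=cv2.inRange(h,lo,hi); P=[ray(s,(x,y),0)[:2] for y,x in np.argwhere(m)]
        C=(.6,-.04) if c=='yel' else (.57,-.26)
        P=np.array([p for p in P if max(abs(p[0]-C[0]),abs(p[1]-C[1]))<.12],np.float32)
        if c=='blue' and nm=='S' : continue
        if len(P)>10:
            r=cv2.minAreaRect(P);print(nm,c,len(P),np.round(r[0],4),np.round(r[1],3),round(r[2],1))
            np.save(f'{nm}{c}.npy',P)
    # orange top disc centre
    m=cv2.inRange(h,(5,180,100),(17,255,255));n,l,stt,ce=cv2.connectedComponentsWithStats(m);i=1+np.argmax(stt[1:,4]);print(nm,'orange',stt[i].tolist(),np.round(ce[i],1))
    for d in ctrl.silhouettes(s,'pan')[:1]:
        m=d['mask'].astype(np.uint8);c=max(cv2.findContours(m,0,1)[0],key=cv2.contourArea)
        P=np.array([ray(s,p[0],.032)[:2] for p in c],np.float32);r=cv2.minAreaRect(P);print(nm,'pan',d['p'],np.round(r[0],4),np.round(r[1],3),round(r[2],1))
E
python3 m.py
```

```text
cap_top 2 [ 0.5014 -0.0388  0.2124] [[0.1, -1.1], [-0.5, -0.1]]
crank 2 [ 0.5783 -0.3111 -0.0997] [[-1.0, 9.3], [5.6, 1.5]]
pan 3 [ 0.576  -0.2615 -0.0025] [[-2.5, -3.0], [-1.2, -1.0], [-0.2, 0.2]]
stand 3 [ 0.5031 -0.0367 -0.0137] [[-0.9, 0.7], [-0.5, -0.1], [0.7, 0.1]]
pivot 3 [0.4711 0.0522 0.224 ] [[72.9, 12.1], [25.4, -5.0], [-2.1, 19.8]]
W yel 463 [ 0.6091 -0.0309] [0.15  0.149] 2.3
W blue 339 [ 0.5788 -0.2577] [0.168 0.148] 0.1
W orange [235, 154, 52, 52, 1890] [260.7 179.6]
W pan 0.85 [ 0.5684 -0.2776] [0.174 0.156] 85.1
T yel 78 [ 0.6589 -0.0286] [0.044 0.15 ] 3.2
T blue 60 [ 0.5757 -0.2543] [0.142 0.167] 89.1
T orange [196, 124, 19, 4, 49] [205.3 125.8]
T pan 0.91 [ 0.5698 -0.2726] [0.154 0.155] 85.8
S yel 155 [ 0.5991 -0.0328] [0.168 0.148] 2.6
S orange [273, 163, 24, 23, 439] [283.9 174.3]
S pan 0.94 [ 0.5185 -0.301 ] [0.055 0.25 ] 17.5
```

>>> {"method": "carry_out", "body": {
  "deltas": [
    [[0,0,0.1,0.11,1],[0,0,0.2,0.11,1],[0,0,0.3,0.11,1],[0,0,0.4,0.11,1],[0,0,0.4,0.11,1]]
  ]
}}

```text
clock: 5.0
tool_pos: [0.5009, -0.0435, 0.2937]
orientation: [-179.9, -0.2, 157.9]
force: [0.1, -0.2, -0.7]
opening: 0.0876
gripper_force: 0.0
```

```bash
python3 - <<'E'
from h import *
st();print(to(.502,-.038))
E
```

```text
t 5.0 tcp [ 0.5009 -0.0435  0.2937] rpy [-179.89   -0.23  157.86] q6 -129.5 F [ 0.1 -0.2 -0.7] op 0.0876 gf 0.0
[ 0.005  0.027 -0.   ]
```

>>> {"method": "carry_out", "body": {
  "deltas": [
    [[0.005,0.02,0.1,0.097,1],[0.005,0.02,0.2,0.097,1],[0.005,0.02,0.3,0.097,1],[0.005,0.02,0.3,0.097,1],[0.005,0.02,0.3,0.097,1]]
  ]
}}

```text
clock: 5.5
tool_pos: [0.5027, -0.0394, 0.2361]
orientation: [-179.9, -0.0, 123.1]
force: [-0.4, 0.2, 1.3]
opening: 0.088
gripper_force: 0.0
```

```bash
python3 - <<'E'
from h import *
st();print(to(.502,-.038,.177))
E
```

```text
t 5.5 tcp [ 0.5027 -0.0394  0.2361] rpy [-1.7994e+02 -1.0000e-02  1.2314e+02] q6 -164.7 F [-0.4  0.2  1.3] op 0.088 gf 0.0
[0.008 0.001 0.295]
```

Descend and close.

>>> {"method": "carry_out", "body": {
  "deltas": [
    [[0.006,0,0.15,0,1],[0.006,0,0.295,0,1],[0.006,0,0.295,0,1],[0.006,0,0.295,0,-1],[0.006,0,0.295,0,-1]]
  ]
}}

```text
clock: 6.0
tool_pos: [0.5034, -0.0382, 0.1794]
orientation: [179.9, 0.1, 123.4]
force: [-0.2, 0.0, 0.3]
opening: 0.0767
gripper_force: 0.0
```

>>> {"method": "carry_out", "body": {
  "deltas": [
    [[0,0,0,0,-1],[0,0,0,0,-1],[0,0,0,0,-1],[0,0,0,0,-1]]
  ]
}}

```text
clock: 6.4
tool_pos: [0.5041, -0.0378, 0.1791]
orientation: [179.8, 0.1, 123.3]
force: [2.6, 3.1, 5.5]
opening: 0.0638
gripper_force: 30.0
```

>>> {"method": "carry_out", "body": {
  "deltas": [
    [[0,0,-0.002,-0.022,-1],[0,0,-0.004,-0.044,-1],[0,0,-0.006,-0.066,-1],[0,0,-0.008,-0.088,-1],[0,0,-0.01,-0.11,-1]]
  ]
}}

```text
clock: 6.9
tool_pos: [0.5051, -0.0376, 0.1807]
orientation: [179.8, 0.3, 163.2]
force: [8.9, 2.3, -1.0]
opening: 0.0633
gripper_force: 30.0
```

```bash
python3 - <<'E'
from h import *
st()
E
```

```text
t 6.9 tcp [ 0.5051 -0.0376  0.1807] rpy [179.84   0.3  163.25] q6 -124.8 F [ 8.9  2.3 -1. ] op 0.0633 gf 30.0
```

>>> {"method": "carry_out", "body": {
  "deltas": [
    [[-0.005,0,-0.002,-0.022,-1],[-0.005,0,-0.004,-0.044,-1],[-0.005,0,-0.006,-0.066,-1],[-0.005,0,-0.0075,-0.088,-1],[-0.005,0,-0.0095,-0.11,-1]]
  ]
}}

```text
clock: 7.4
tool_pos: [0.5051, -0.0367, 0.1821]
orientation: [179.9, 0.3, -157.2]
force: [4.6, 10.3, 0.2]
opening: 0.0642
gripper_force: 30.0
```

>>> {"method": "carry_out", "body": {
  "deltas": [
    [[0,0,-0.002,-0.022,-1],[0,0,-0.004,-0.044,-1],[0,0,-0.006,-0.066,-1],[0,0,-0.0075,-0.088,-1],[0,0,-0.0095,-0.11,-1]]
  ]
}}

```text
clock: 7.9
tool_pos: [0.5052, -0.0356, 0.184]
orientation: [-179.9, 0.4, -117.6]
force: [4.6, 17.1, 1.3]
opening: 0.064
gripper_force: 30.0
```

>>> {"method": "carry_out", "body": {
  "deltas": [
    [[0,0,-0.002,-0.022,-1],[0,0,-0.004,-0.044,-1],[0,0,-0.006,-0.066,-1],[0,0,-0.0075,-0.088,-1],[0,0,-0.0095,-0.11,-1]]
  ]
}}

```text
clock: 8.4
tool_pos: [0.504, -0.0354, 0.1856]
orientation: [-179.8, 0.3, -78.0]
force: [-2.2, 16.3, 3.0]
opening: 0.0636
gripper_force: 30.0
```

>>> {"method": "carry_out", "body": {
  "deltas": [
    [[-0.008,0,-0.002,-0.022,-1],[-0.008,0,-0.004,-0.044,-1],[-0.008,0,-0.006,-0.066,-1],[-0.008,0,-0.0075,-0.088,-1],[-0.008,0,-0.0095,-0.11,-1]]
  ]
}}

```text
clock: 8.9
tool_pos: [0.5028, -0.0359, 0.1873]
orientation: [-179.9, 0.1, -38.4]
force: [-1.3, 7.6, 2.5]
opening: 0.0643
gripper_force: 30.0
```

>>> {"method": "carry_out", "body": {
  "deltas": [
    [[0,0,-0.002,-0.022,-1],[0,0,-0.004,-0.044,-1],[0,0,-0.006,-0.066,-1],[0,0,-0.0075,-0.088,-1],[0,0,-0.0095,-0.11,-1]]
  ]
}}

```text
clock: 9.4
tool_pos: [0.5028, -0.0364, 0.1893]
orientation: [-179.9, -0.0, 1.2]
force: [-0.8, 5.1, 2.3]
opening: 0.064
gripper_force: 30.0
```

```bash
python3 - <<'E'
from h import *
o=st();print(o['joint_pos'])
E
```

```text
t 9.4 tcp [ 0.5028 -0.0364  0.1893] rpy [-1.7993e+02 -1.0000e-02  1.2100e+00] q6 73.1 F [-0.8  5.1  2.3] op 0.064 gf 30.0
[ 1.81770860e+01  6.05858582e+00 -2.36182543e+01 -7.19833331e-02
 -6.02977336e+01  7.30721875e+01]
```

>>> {"method": "carry_out", "body": {
  "deltas": [
    [[0,0,-0.002,-0.022,-1],[0,0,-0.004,-0.044,-1],[0,0,-0.006,-0.066,-1],[0,0,-0.0075,-0.088,-1],[0,0,-0.0095,-0.11,-1]]
  ]
}}

```text
clock: 9.9
tool_pos: [0.5024, -0.0373, 0.1912]
orientation: [-180.0, 0.0, 40.8]
force: [-0.2, 0.2, 2.6]
opening: 0.0643
gripper_force: 30.0
```

>>> {"method": "carry_out", "body": {
  "deltas": [
    [[0,0,-0.002,-0.022,-1],[0,0,-0.004,-0.044,-1],[0,0,-0.006,-0.066,-1],[0,0,-0.0075,-0.088,-1],[0,0,-0.0095,-0.11,-1]]
  ]
}}

```text
clock: 10.4
tool_pos: [0.5025, -0.0375, 0.1931]
orientation: [-180.0, 0.0, 80.4]
force: [1.1, 0.4, 2.0]
opening: 0.0644
gripper_force: 30.0
```

>>> {"method": "carry_out", "body": {
  "deltas": [
    [[0,0,0,0,1],[0,0,0,0,1],[0,0,0,0,1],[0,0,0,0,1]]
  ]
}}

```text
clock: 10.8
tool_pos: [0.5026, -0.0371, 0.1927]
orientation: [-180.0, 0.0, 80.0]
force: [-0.2, -0.7, -0.2]
opening: 0.0861
gripper_force: 0.0
```

>>> {"method": "carry_out", "body": {
  "deltas": [
    [[0,0,0,0.1167,1],[0,0,0,0.1167,1],[0,0,0,0.1167,1],[0,0,0,0.1167,1],[0,0,0,0.1167,1]]
  ]
}}

```text
clock: 11.3
tool_pos: [0.5027, -0.0371, 0.1927]
orientation: [-180.0, 0.0, 37.6]
force: [-0.7, 0.7, 0.1]
opening: 0.0875
gripper_force: 0.0
```

>>> {"method": "carry_out", "body": {
  "deltas": [
    [[0,0,0,0.1167,1],[0,0,0,0.1167,1],[0,0,0,0.1167,1],[0,0,0,0.1167,1],[0,0,0,0.1167,1]]
  ]
}}

```text
clock: 11.8
tool_pos: [0.5027, -0.0371, 0.1927]
orientation: [180.0, 0.0, -4.4]
force: [0.7, -0.0, 0.3]
opening: 0.0879
gripper_force: 0.0
```

>>> {"method": "carry_out", "body": {
  "deltas": [
    [[0,0,0,0.1167,1],[0,0,0,0.1167,1],[0,0,0,0.1167,1],[0,0,0,0.1167,1],[0,0,0,0.1167,1]]
  ]
}}

```text
clock: 12.3
tool_pos: [0.5027, -0.0371, 0.1927]
orientation: [180.0, 0.0, -46.4]
force: [-0.3, 0.8, -0.4]
opening: 0.0872
gripper_force: 0.0
```

>>> {"method": "carry_out", "body": {
  "deltas": [
    [[0,0,0,0.1167,1],[0,0,0,0.1167,1],[0,0,0,0.1167,1],[0,0,0,0.1167,1],[0,0,0,0.1167,1]]
  ]
}}

```text
clock: 12.8
tool_pos: [0.5027, -0.0371, 0.1927]
orientation: [180.0, -0.0, -88.4]
force: [-0.5, 0.0, 0.5]
opening: 0.0877
gripper_force: 0.0
```

>>> {"method": "carry_out", "body": {
  "deltas": [
    [[0,0,0,0.1167,1],[0,0,0,0.1167,1],[0,0,0,0.1167,1],[0,0,0,0.1167,1],[0,0,0,0.1167,1]]
  ]
}}

```text
clock: 13.3
tool_pos: [0.5027, -0.0371, 0.1927]
orientation: [180.0, -0.0, -130.4]
force: [0.1, 0.1, -0.1]
opening: 0.0873
gripper_force: 0.0
```

```bash
python3 - <<'E'
from h import *
o=st();print(to(.503,-.0365))
T=ctrl.snapshot('top');S=ctrl.snapshot('side')
v=[(s,d[0]['centre']) for s in (T,S) if (d:=ctrl.spot_point(s,'cap_top'))]
print([np.round(p) for s,p in v], tri(v) if len(v)>1 else 0)
E
```

```text
t 13.3 tcp [ 0.5027 -0.0371  0.1927] rpy [ 1.7998e+02 -2.0000e-02 -1.3040e+02] q6 -58.5 F [ 0.1  0.1 -0.1] op 0.0873 gf 0.0
[-0.003  0.001 -0.   ]
[array([284., 191.])] 0
```

>>> {"method": "carry_out", "body": {
  "deltas": [
    [[0,0,0,0,-1],[0,0,0,0,-1],[0,0,0,0,-1],[0,0,0,0,-1],[0,0,0,0,-1]]
  ]
}}

```text
clock: 14.0
tool_pos: [0.5029, -0.0371, 0.1929]
orientation: [-180.0, -0.0, -130.0]
force: [-0.3, -0.9, 0.7]
opening: 0.0643
gripper_force: 30.0
```

>>> {"method": "carry_out", "body": {
  "deltas": [
    [[0,0,-0.002,-0.022,-1],[0,0,-0.004,-0.044,-1],[0,0,-0.006,-0.066,-1],[0,0,-0.0075,-0.088,-1],[0,0,-0.0095,-0.11,-1]]
  ]
}}

```text
clock: 14.5
tool_pos: [0.503, -0.0371, 0.1948]
orientation: [-180.0, -0.0, -90.0]
force: [-0.6, 0.4, -0.6]
opening: 0.0642
gripper_force: 30.0
```

>>> {"method": "carry_out", "body": {
  "deltas": [
    [[0,0,-0.002,-0.022,-1],[0,0,-0.004,-0.044,-1],[0,0,-0.006,-0.066,-1],[0,0,-0.0075,-0.088,-1],[0,0,-0.0095,-0.11,-1]]
  ]
}}

```text
clock: 15.0
tool_pos: [0.5031, -0.0371, 0.1967]
orientation: [-180.0, -0.0, -50.4]
force: [0.7, 0.7, -0.2]
opening: 0.0641
gripper_force: 30.0
```

>>> {"method": "carry_out", "body": {
  "deltas": [
    [[0,0,-0.002,-0.022,-1],[0,0,-0.004,-0.044,-1],[0,0,-0.006,-0.066,-1],[0,0,-0.0075,-0.088,-1],[0,0,-0.0095,-0.11,-1]]
  ]
}}

```text
clock: 15.5
tool_pos: [0.5034, -0.0369, 0.1987]
orientation: [-180.0, -0.1, -10.8]
force: [1.8, 0.6, 0.1]
opening: 0.0641
gripper_force: 30.0
```

>>> {"method": "carry_out", "body": {
  "deltas": [
    [[0,0,-0.002,-0.022,-1],[0,0,-0.004,-0.044,-1],[0,0,-0.006,-0.066,-1],[0,0,-0.0075,-0.088,-1],[0,0,-0.0095,-0.11,-1]]
  ]
}}

```text
clock: 16.0
tool_pos: [0.5043, -0.0363, 0.2009]
orientation: [180.0, -0.2, 28.8]
force: [4.1, 4.1, -1.5]
opening: 0.0643
gripper_force: 30.0
```

>>> {"method": "carry_out", "body": {
  "deltas": [
    [[0,0,-0.002,-0.022,-1],[0,0,-0.004,-0.044,-1],[0,0,-0.006,-0.066,-1],[0,0,-0.0075,-0.088,-1],[0,0,-0.0095,-0.11,-1]]
  ]
}}

```text
clock: 16.5
tool_pos: [0.5034, -0.0363, 0.2024]
orientation: [180.0, -0.1, 68.4]
force: [-0.3, 2.3, 0.2]
opening: 0.0639
gripper_force: 30.0
```

>>> {"method": "carry_out", "body": {
  "deltas": [
    [[0,0,-0.01,-0.02,-1],[0,0,-0.02,-0.02,-1],[0,0,-0.03,-0.02,-1]]
  ]
}}

```text
clock: 16.8
tool_pos: [0.5031, -0.0369, 0.2084]
orientation: [180.0, -0.0, 75.0]
force: [2.2, 0.9, -1.8]
opening: 0.064
gripper_force: 30.0
```

>>> {"method": "carry_out", "body": {
  "deltas": [
    [[0,0,-0.1,0,-1],[0,0,-0.2,0,-1],[0,0,-0.35,0,-1],[0.15,-0.06,-0.4,0,-1],[0.3,-0.12,-0.4,0,-1]]
  ]
}}

```text
clock: 17.3
tool_pos: [0.4955, 0.0271, 0.2905]
orientation: [179.8, -0.1, 74.9]
force: [0.8, 0.5, -1.1]
opening: 0.0642
gripper_force: 30.0
```

>>> {"method": "carry_out", "body": {
  "deltas": [
    [[0.24,-0.09,0,0,-1],[0.48,-0.18,0,0,-1],[0.72,-0.28,0,0,-1],[0.8,-0.32,0,0,-1],[0.8,-0.32,0,0,-1]]
  ]
}}

```text
clock: 17.8
tool_pos: [0.4732, 0.2005, 0.2881]
orientation: [-180.0, 0.0, 75.2]
force: [0.8, -0.6, -0.4]
opening: 0.064
gripper_force: 30.0
```

```bash
python3 - <<'E'
from h import *
o=st()
W=ctrl.snapshot('wrist');save(W,'w2');T=ctrl.snapshot('top');S=ctrl.snapshot('side')
for nm,s in zip('WTS',(W,T,S)):
    for d in ctrl.silhouettes(s,'pad'):
        m=d['mask'].astype(np.uint8)
        P=np.array([ray(s,p[0],.004)[:2] for p in max(cv2.findContours(m,0,1)[0],key=cv2.contourArea)],np.float32)
        c,r=cv2.minEnclosingCircle(P);print(nm,round(float(d['p']),2),np.round(c,4),round(r,4),np.round(np.ptp(P,axis=0),3))
E
```

```text
t 17.8 tcp [0.4732 0.2005 0.2881] rpy [-1.7997e+02  4.0000e-02  7.5230e+01] q6 120.4 F [ 0.8 -0.6 -0.4] op 0.064 gf 30.0
W 0.81 [0.3487 0.2554] 0.0344 [0.067 0.068]
W 0.66 [0.4478 0.1725] 0.0263 [0.052 0.018]
W 0.63 [0.4719 0.2798] 0.0497 [0.098 0.099]
T 0.75 [0.4426 0.1511] 0.0357 [0.067 0.067]
T 0.55 [0.3429 0.251 ] 0.0317 [0.047 0.062]
S 0.94 [0.3489 0.2559] 0.0356 [0.068 0.071]
S 0.82 [0.4717 0.2781] 0.0512 [0.099 0.101]
S 0.58 [0.4482 0.1517] 0.036 [0.067 0.072]
```

View pics/w2.png

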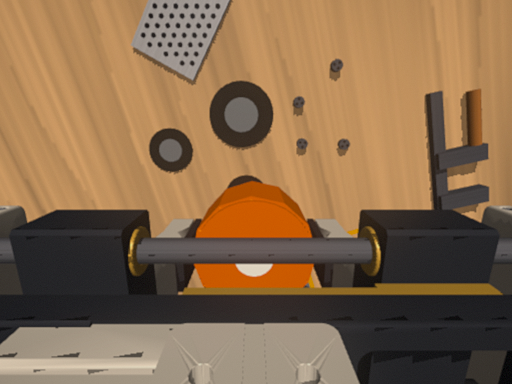

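The wrist view shows the cap held at (254,230), the target pad at (241,114), and the discs at (336,65), (298,103), (301,145) and (343,145).

>>> {"method": "carry_out", "body": {
  "deltas": [
    [[0.19,-0.053,0.1,0,-1],[0.378,-0.107,0.3,0,-1],[0.378,-0.107,0.55,0,-1],[0.378,-0.107,0.8,0,-1],[0.378,-0.107,0.98,0,-1]]
  ]
}}

```text
clock: 18.6
tool_pos: [0.472, 0.2755, 0.09]
orientation: [-180.0, 0.1, 75.1]
force: [0.3, -0.8, -0.6]
opening: 0.0642
gripper_force: 30.0
```

>>> {"method": "carry_out", "body": {
  "deltas": [
    [[0,0,0.3,0,-1],[0,0,0.34,0,-1],[0,0,0.34,0,-1]]
  ]
}}

```text
clock: 18.9
tool_pos: [0.4713, 0.2741, 0.0214]
orientation: [-179.8, 0.3, 75.1]
force: [-0.8, 0.3, -0.2]
opening: 0.0643
gripper_force: 30.0
```

```bash
python3 - <<'E'
from h import *
st();print(to(.472,.279,.012))
E
```

```text
t 18.9 tcp [0.4713 0.2741 0.0214] rpy [-179.84    0.32   75.1 ] q6 114.4 F [-0.8  0.3 -0.2] op 0.0643 gf 30.0
[ 0.025 -0.003  0.047]
```

>>> {"method": "carry_out", "body": {
  "deltas": [
    [[0.01,0,0.02,0,-1],[0.01,0,0.03,0,-1],[0.01,0,0.03,0,-1]]
  ]
}}

```text
clock: 19.2
tool_pos: [0.4737, 0.2792, 0.0196]
orientation: [179.9, -0.1, 75.2]
force: [-0.9, 0.4, -0.5]
opening: 0.0644
gripper_force: 30.0
```

>>> {"method": "carry_out", "body": {
  "deltas": [
    [[0,0,0.01,0,-1],[0,0,0.01,0,-1]]
  ]
}}

```text
clock: 19.4
tool_pos: [0.4731, 0.2788, 0.0169]
orientation: [180.0, -0.1, 75.2]
force: [-0.2, 0.3, -0.8]
opening: 0.0643
gripper_force: 30.0
```

>>> {"method": "carry_out", "body": {
  "deltas": [
    [[0,0,0.01,0,-1],[0,0,0.01,0,-1]]
  ]
}}

```text
clock: 19.6
tool_pos: [0.4729, 0.2786, 0.0143]
orientation: [-180.0, -0.0, 75.2]
force: [-0.1, -0.5, -1.0]
opening: 0.0643
gripper_force: 30.0
```

>>> {"method": "carry_out", "body": {
  "deltas": [
    [[0,0,0.008,0,-1],[0,0,0.008,0,-1]]
  ]
}}

```text
clock: 19.8
tool_pos: [0.4728, 0.2785, 0.0125]
orientation: [-180.0, 0.0, 75.2]
force: [-0.0, 0.1, -1.5]
opening: 0.0641
gripper_force: 30.0
```

>>> {"method": "carry_out", "body": {
  "deltas": [
    [[0,0,0.008,0,-1],[0,0,0.008,0,-1]]
  ]
}}

```text
clock: 20.0
tool_pos: [0.473, 0.2786, 0.0118]
orientation: [180.0, 0.0, 75.2]
force: [-2.4, -2.1, 7.6]
opening: 0.0638
gripper_force: 30.0
```

>>> {"method": "carry_out", "body": {
  "deltas": [
    [[0,0,0,0,1],[0,0,0,0,1],[0,0,0,0,1],[0,0,0,0,1],[0,0,-0.1,0,1]]
  ]
}}

```text
clock: 20.5
tool_pos: [0.4716, 0.2772, 0.0291]
orientation: [-179.9, 0.2, 75.2]
force: [0.6, -0.1, 0.3]
opening: 0.0871
gripper_force: 0.0
```

>>> {"method": "carry_out", "body": {
  "deltas": [
    [[0,0,-0.25,0,1],[0,0,-0.5,0,1],[0,0,-0.75,0,1],[0,0,-1,0.02,1],[0,0,-1,0.04,1]]
  ]
}}

```text
clock: 21.0
tool_pos: [0.4759, 0.2808, 0.2391]
orientation: [179.7, -0.7, 60.6]
force: [0.2, 0.0, -0.6]
opening: 0.0881
gripper_force: 0.0
```

>>> {"method": "carry_out", "body": {
  "deltas": [
    [[0,0,-0.4,0.11,1],[0,0,-0.4,0.11,1],[0,0,-0.4,0.11,1],[0,0,-0.4,0.11,1],[0,0,-0.4,0.11,1]]
  ]
}}

```text
clock: 21.5
tool_pos: [0.4728, 0.2785, 0.3113]
orientation: [-180.0, -0.0, 20.9]
force: [-0.9, -0.2, -0.1]
opening: 0.0878
gripper_force: 0.0
```

>>> {"method": "carry_out", "body": {
  "deltas": [
    [[0,0,0,0.072,1],[0,0,0,0.072,1],[0,0,0,0.072,1],[0,0,0,0.072,1]]
  ]
}}

```text
clock: 21.9
tool_pos: [0.4729, 0.2785, 0.311]
orientation: [180.0, 0.0, -4.8]
force: [-0.5, -0.4, -1.1]
opening: 0.0878
gripper_force: 0.0
```

```bash
python3 - <<'E'
from h import *
st()
T=ctrl.snapshot('top');S=ctrl.snapshot('side');W=ctrl.snapshot('wrist')
for n in ('cap_top','rough1'):
  for nm,s in zip('TSW',(T,S,W)):
    print(n,nm,[(round(float(d['p']),2),np.round(ray(s,d['centre'],.042 if n=='cap_top' else 0.0)[:2],3).tolist()) for d in ctrl.spot_point(s,n)])
print(to(.55,-.25))
E
```

```text
t 21.9 tcp [0.4729 0.2785 0.311 ] rpy [ 1.7999e+02  1.0000e-02 -4.8300e+00] q6 34.2 F [-0.5 -0.4 -1.1] op 0.0878 gf 0.0
cap_top T []
cap_top S [(0.57, [0.472, 0.273])]
cap_top W [(0.81, [0.473, 0.277]), (0.72, [0.611, 0.198])]
rough1 T [(0.31, [0.516, -0.043])]
rough1 S [(0.63, [0.621, 0.194]), (0.55, [0.625, 0.312]), (0.37, [0.56, 0.2])]
rough1 W [(0.52, [0.556, 0.206]), (0.49, [0.626, 0.314]), (0.45, [0.563, 0.276])]
[ 0.598  2.603 -0.   ]
```

>>> {"method": "carry_out", "body": {
  "deltas": [
    [[0.2,0.87,0,0,1],[0.2,0.87,0,0,1],[0.2,0.87,0,0,1],[0.2,0.87,0,0,1],[0.2,0.87,0,0,1]]
  ]
}}

```text
clock: 22.85
tool_pos: [0.4987, 0.0989, 0.3116]
orientation: [-180.0, -0.0, -4.8]
force: [-0.7, 0.1, -0.1]
opening: 0.0875
gripper_force: 0.0
```

>>> {"method": "carry_out", "body": {
  "deltas": [
    [[0.2,0.87,0,0,1],[0.2,0.87,0,0,1],[0.2,0.87,0,0,1],[0.2,0.87,0,0,1],[0.2,0.87,0,0,1]]
  ]
}}

```text
clock: 23.35
tool_pos: [0.5244, -0.0773, 0.3109]
orientation: [180.0, 0.0, -4.9]
force: [-0.6, 1.1, -0.5]
opening: 0.0876
gripper_force: 0.0
```

>>> {"method": "carry_out", "body": {
  "deltas": [
    [[0.2,0.87,0,0,1],[0.2,0.87,0,0,1],[0.2,0.87,0,0,1],[0.2,0.87,0,0,1],[0.2,0.87,0,0,1]]
  ]
}}

```text
clock: 23.85
tool_pos: [0.5503, -0.2537, 0.31]
orientation: [180.0, 0.1, -4.8]
force: [-0.1, -0.2, 0.1]
opening: 0.0882
gripper_force: 0.0
```

```bash
python3 - <<'E'
from h import *
st()
W=ctrl.snapshot('wrist');save(W,'w3');T=ctrl.snapshot('top')
for nm,s in zip('WT',(W,T)):
    print(nm,[(round(float(d['p']),2),np.round(d['centre']),np.round(ray(s,d['centre'],0)[:2],3).tolist()) for d in ctrl.spot_point(s,'pan')])
    h=cv2.cvtColor(s['color'],cv2.COLOR_RGB2HSV);m=cv2.inRange(h,(108,120,60),(125,255,255))
    P=np.array([p for y,x in np.argwhere(m) if max(abs((p:=ray(s,(x,y),0)[:2])-[.577,-.257]))<.12],np.float32)
    r=cv2.minAreaRect(P);print('blue',len(P),np.round(r[0],4),np.round(r[1],3),round(r[2],1))
E
```

```text
t 23.85 tcp [ 0.5503 -0.2537  0.31  ] rpy [ 1.7998e+02  1.0000e-01 -4.8300e+00] q6 91.5 F [-0.1 -0.2  0.1] op 0.0882 gf 0.0
W [(0.65, array([253., 147.]), [0.573, -0.256])]
blue 640 [ 0.5783 -0.2573] [0.167 0.148] 0.0
T [(0.71, array([231., 223.]), [0.436, 0.073]), (0.65, array([314., 190.]), [0.572, -0.25])]
blue 27 [ 0.5296 -0.1925] [0.106 0.046] 29.3
```

View pics/w3.png

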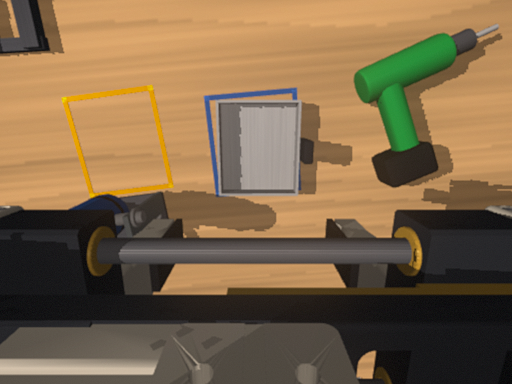

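The pan rim corners are at (218,101), (301,102), (299,193) and (219,193), with the tab at ~(307,151). The pan is aligned with the tool.

```bash
python3 - <<'E'
from h import *
W=ctrl.snapshot('wrist')
P=np.array([ray(W,p,.032)[:2] for p in ((218,101),(301,102),(299,193),(219,193))]);print(P.round(4),P.mean(0))
print([np.degrees(np.arctan2(*(a-b)[::-1])) for a,b in ((P[0],P[3]),(P[1],P[2]))],[np.degrees(np.arctan2(*(a-b)[::-1]))-90 for a,b in ((P[0],P[1]),(P[3],P[2]))])
c=P.mean(0);a=np.radians(-4.8);t=c+[.072*np.sin(a),-.072*np.cos(a)];print('tab',t,'tabpix',ray(W,(307,151),.072)[:2])
print(to(*t,.10))
m=np.argwhere((W['color'].max(2)<45))
m=m[(m[:,1]>297)&(m[:,1]<320)&(m[:,0]>130)&(m[:,0]<175)];print(m.min(0),m.max(0),m.mean(0))
E
```

```text
[[ 0.6501 -0.2043]
 [ 0.6386 -0.3301]
 [ 0.4957 -0.3215]
 [ 0.5061 -0.1898]] [ 0.57261328 -0.26141776]
[np.float64(-5.764273852964528), np.float64(-3.4145135328437997)] [np.float64(-5.205513415067173), np.float64(-4.540866924975745)]
tab [ 0.56658848 -0.33316525] tabpix [ 0.56846772 -0.32953173]
[0.115 0.407 1.057]Traceback (most recent call last):
  File "<stdin>", line 8, in <module>
    return umr_minimum(a, axis, None, out, keepdims, initial, where)
ValueError: zero-size array to reduction operation minimum which has no identity
```

>>> {"method": "carry_out", "body": {
  "deltas": [
    [[0.06,0.2,0.1,0,1],[0.115,0.407,0.25,0,1],[0.115,0.407,0.5,0,1],[0.115,0.407,0.75,0,1],[0.115,0.407,1,0,1]]
  ]
}}

```text
clock: 24.6
tool_pos: [0.5665, -0.3336, 0.1114]
orientation: [180.0, -0.1, -4.6]
force: [1.0, -0.6, 0.1]
opening: 0.0876
gripper_force: 0.0
```

>>> {"method": "carry_out", "body": {
  "deltas": [
    [[0,0,0.1,0,1],[0,0,0.2,0,1],[0,0,0.33,0,1],[0,0,0.33,0,1]]
  ]
}}

```text
clock: 25.0
tool_pos: [0.5643, -0.3323, 0.0434]
orientation: [-179.9, 0.3, -4.6]
force: [-0.4, 0.4, -1.1]
opening: 0.0876
gripper_force: 0.0
```

>>> {"method": "carry_out", "body": {
  "deltas": [
    [[0,0,0,0,-1],[0,0,0,0,-1],[0,0,0,0,-1],[0,0,0,0,-1],[0,0,0,0,-1]]
  ]
}}

```text
clock: 25.5
tool_pos: [0.5664, -0.3346, 0.0473]
orientation: [180.0, -0.1, -4.7]
force: [0.5, 0.0, 1.3]
opening: 0.0535
gripper_force: 0.0
```

>>> {"method": "carry_out", "body": {
  "deltas": [
    [[0,0,0,0,-1],[0,0,0,0,-1],[0,0,0,0,-1],[0,0,0,0,-1],[0,0,0,0,-1]]
  ]
}}

```text
clock: 26.0
tool_pos: [0.5661, -0.3344, 0.0464]
orientation: [-180.0, 0.0, -4.7]
force: [-0.4, 0.2, -1.4]
opening: 0.0137
gripper_force: 30.0
```

```bash
python3 - <<'E'
from h import *
st()
E
```

```text
t 26.0 tcp [ 0.5661 -0.3344  0.0464] rpy [-1.7999e+02  1.0000e-02 -4.7000e+00] q6 98.9 F [-0.4  0.2 -1.4] op 0.0137 gf 30.0
```

>>> {"method": "carry_out", "body": {
  "deltas": [
    [[0.03,-0.02,0,0,-1],[0.065,-0.04,0,-0.005,-1],[0.1,-0.06,0,-0.01,-1],[0.13,-0.09,0,-0.015,-1],[0.161,-0.114,0,-0.02,-1]]
  ]
}}

```text
clock: 26.5
tool_pos: [0.6008, -0.3139, 0.0464]
orientation: [180.0, 0.0, 2.7]
force: [-1.4, -1.7, 0.7]
opening: 0.0137
gripper_force: 30.0
```

>>> {"method": "carry_out", "body": {
  "deltas": [
    [[0,-0.02,0,0,-1],[0,-0.05,0,0,-1],[0,-0.1,0,0,-1]]
  ]
}}

```text
clock: 26.8
tool_pos: [0.5992, -0.2941, 0.0464]
orientation: [180.0, -0.0, 2.5]
force: [-0.2, -2.7, -0.7]
opening: 0.0134
gripper_force: 30.0
```

```bash
python3 - <<'E'
from h import *
st();print(to(.6007,-.1056))
E
```

```text
t 26.8 tcp [ 0.5992 -0.2941  0.0464] rpy [ 1.80e+02 -2.00e-02  2.46e+00] q6 101.9 F [-0.2 -2.7 -0.7] op 0.0134 gf 30.0
[ 0.048 -0.941  0.   ]
```

>>> {"method": "carry_out", "body": {
  "deltas": [
    [[0,-0.06,0,0,-1],[0.006,-0.16,0,0,-1],[0.012,-0.28,0,0,-1],[0.018,-0.4,0,0,-1],[0.026,-0.52,0,0,-1]]
  ]
}}

```text
clock: 27.3
tool_pos: [0.5991, -0.1885, 0.0464]
orientation: [-180.0, 0.0, 2.5]
force: [0.1, -1.7, -2.2]
opening: 0.0141
gripper_force: 30.0
```

>>> {"method": "carry_out", "body": {
  "deltas": [
    [[0.006,-0.12,0,0,-1],[0.012,-0.24,0,0,-1],[0.018,-0.34,0,0,-1],[0.022,-0.4,0,0,-1],[0.022,-0.42,0,0,-1]]
  ]
}}

```text
clock: 27.8
tool_pos: [0.6002, -0.1046, 0.0465]
orientation: [-180.0, 0.0, 2.6]
force: [0.8, -0.9, -2.4]
opening: 0.0141
gripper_force: 30.0
```

```bash
python3 - <<'E'
from h import *
st();print(to(.6007,-.1056))
T=ctrl.snapshot('top');S=ctrl.snapshot('side')
cv2.imwrite('pics/a.png',cv2.resize(np.hstack([T['color'][100:292,150:406],S['color'][130:322,150:406]])[...,::-1],None,fx=1.55,fy=2))
E
```

```text
t 27.8 tcp [ 0.6002 -0.1046  0.0465] rpy [-1.7999e+02  2.0000e-02  2.5900e+00] q6 84.2 F [ 0.8 -0.9 -2.4] op 0.0141 gf 30.0
[ 0.002  0.005 -0.   ]
```

View pics/a.png

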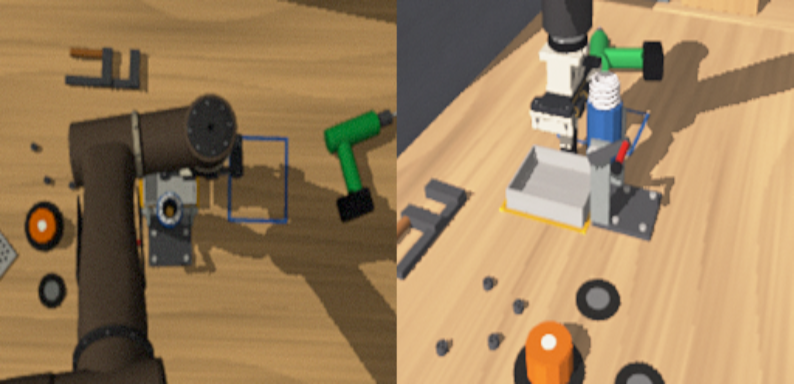

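>>> {"method": "carry_out", "body": {
  "deltas": [
    [[0,0,0,0,1],[0,0,0,0,1],[0,0,0,0,1],[0,0,0,0,1],[0,0,0,0,1]]
  ]
}}

```text
clock: 28.4
tool_pos: [0.6006, -0.1065, 0.0466]
orientation: [-180.0, -0.0, 2.5]
force: [-0.0, 0.3, 0.2]
opening: 0.0482
gripper_force: 0.0
```

>>> {"method": "carry_out", "body": {
  "deltas": [
    [[0,0,-0.25,0,1],[0,0,-0.5,0,1],[0,0,-0.75,0,1],[0,0,-1,0,1],[0,0,-1,0,1]]
  ]
}}

```text
clock: 28.9
tool_pos: [0.6042, -0.1068, 0.2552]
orientation: [179.9, -0.8, 2.6]
force: [0.6, 0.2, 0.1]
opening: 0.0855
gripper_force: 0.0
```

>>> {"method": "carry_out", "body": {
  "deltas": [
    [[-0.752,-0.85,-0.1,0.11,1],[-0.752,-0.85,-0.1,0.11,1],[-0.752,-0.85,-0.1,0.11,1],[-0.752,-0.85,-0.1,0.11,1],[-0.752,-0.85,-0.1,0.11,1]]
  ]
}}

```text
clock: 29.4
tool_pos: [0.4439, 0.0557, 0.2665]
orientation: [-180.0, -0.0, -36.8]
force: [-0.8, 1.3, 0.5]
opening: 0.0873
gripper_force: 0.0
```

>>> {"method": "carry_out", "body": {
  "deltas": [
    [[0,0,0,0.11,1],[0,0,0,0.11,1],[0,0,0,0.11,1],[0,0,0,0.11,1],[0,0,0,0.11,1]]
  ]
}}

```text
clock: 29.9
tool_pos: [0.4452, 0.0548, 0.2664]
orientation: [-180.0, 0.0, -76.4]
force: [-0.2, 0.2, -0.1]
opening: 0.0874
gripper_force: 0.0
```

>>> {"method": "carry_out", "body": {
  "deltas": [
    [[0,0,0,0.03,1],[0,0,0,0.03,1]]
  ]
}}

```text
clock: 30.1
tool_pos: [0.4452, 0.0548, 0.2663]
orientation: [-180.0, 0.0, -87.2]
force: [-0.4, -0.9, 0.2]
opening: 0.0873
gripper_force: 0.0
```

```bash
python3 - <<'E'
from h import *
st();print(to(.442,.06,.134))
W=ctrl.snapshot('wrist');T=ctrl.snapshot('top');S=ctrl.snapshot('side')
v=[]
for nm,s in zip('WTS',(W,T,S)):
    r=s['color'].astype(int);m=((r[...,0]>110)&(r[...,1]<45)&(r[...,2]<45)).astype(np.uint8)
    n,l,q,c=cv2.connectedComponentsWithStats(m)
    if n>1:
        i=1+np.argmax(q[1:,4]);print(nm,q[i],c[i],ray(s,c[i],.156)[:2])
    for d in ctrl.spot_point(s,'crank')[:2]: print(nm,round(float(d['p']),2),np.round(d['centre']),ray(s,d['centre'],.153)[:2].round(4))
    d=ctrl.spot_point(s,'pan')[:1]
    for d in d: print(nm,'pan',d['p'],ray(s,d['centre'],0)[:2].round(4))
E
```

```text
t 30.1 tcp [0.4452 0.0548 0.2663] rpy [-1.7999e+02  1.0000e-02 -8.7180e+01] q6 -29.5 F [-0.4 -0.9  0.2] op 0.0873 gf 0.0
[-0.027  0.015  0.662]
W [251 169  11  49 445] [256.00898876 193.41348315] [0.44231692 0.05824853]
W 0.79 [259. 200.] [0.4385 0.0661]
W pan 0.61 [ 0.5993 -0.0371]
T pan 0.2 [ 0.5058 -0.0355]
S [292 202   8   9  19] [296.10526316 206.05263158] [0.43993835 0.05405507]
S 0.59 [296. 209.] [0.437  0.0622]
S pan 0.73 [ 0.5997 -0.0313]
```

>>> {"method": "carry_out", "body": {
  "deltas": [
    [[-0.02,0.015,0.15,0,1],[-0.02,0.015,0.4,0,1],[-0.02,0.015,0.66,0,1],[-0.02,0.015,0.66,0,1],[-0.02,0.015,0.66,0,1]]
  ]
}}

```text
clock: 31.05
tool_pos: [0.4423, 0.0585, 0.1348]
orientation: [179.9, -0.1, -86.8]
force: [0.4, 0.3, 2.1]
opening: 0.0878
gripper_force: 0.0
```

>>> {"method": "carry_out", "body": {
  "deltas": [
    [[0,0,0,0,-1],[0,0,0,0,-1],[0,0,0,0,-1],[0,0,0,0,-1],[0,0,0,0,-1]]
  ]
}}

```text
clock: 31.55
tool_pos: [0.4423, 0.0588, 0.1348]
orientation: [-180.0, 0.0, -86.9]
force: [-0.1, -0.2, -0.4]
opening: 0.0533
gripper_force: 0.0
```

>>> {"method": "carry_out", "body": {
  "deltas": [
    [[0,0,0,0,-1],[0,0,0,0,-1],[0,0,0,0,-1],[0,0,0,0,-1],[0,0,0,0,-1]]
  ]
}}

```text
clock: 32.05
tool_pos: [0.4421, 0.0587, 0.1343]
orientation: [180.0, -0.0, -86.9]
force: [0.5, -0.3, -0.7]
opening: 0.0131
gripper_force: 1.4
```

```bash
python3 - <<'E'
from h import *
st()
a=np.radians(149.5-np.arange(0,26)*5.4); X=65*np.cos(a);Z=65*np.sin(a)
for c in range(5):
    print([[0,round(-(X[i]-X[5*c])/200,3),round(-(Z[i]-Z[5*c])/200,3)] for i in range(5*c+1,5*c+6)])
E
```

```text
t 32.05 tcp [0.4421 0.0587 0.1343] rpy [180.    -0.   -86.86] q6 -29.9 F [ 0.5 -0.3 -0.7] op 0.0131 gf 1.4
[[0, np.float64(-0.017), np.float64(-0.026)], [0, np.float64(-0.036), np.float64(-0.05)], [0, np.float64(-0.057), np.float64(-0.072)], [0, np.float64(-0.08), np.float64(-0.092)], [0, np.float64(-0.105), np.float64(-0.109)]]
[[0, np.float64(-0.027), np.float64(-0.015)], [0, np.float64(-0.054), np.float64(-0.028)], [0, np.float64(-0.083), np.float64(-0.038)], [0, np.float64(-0.113), np.float64(-0.045)], [0, np.float64(-0.143), np.float64(-0.049)]]
[[0, np.float64(-0.031), np.float64(-0.001)], [0, np.float64(-0.061), np.float64(-0.0)], [0, np.float64(-0.091), np.float64(0.004)], [0, np.float64(-0.121), np.float64(0.011)], [0, np.float64(-0.15), np.float64(0.021)]]
[[0, np.float64(-0.028), np.float64(0.013)], [0, np.float64(-0.055), np.float64(0.028)], [0, np.float64(-0.08), np.float64(0.045)], [0, np.float64(-0.103), np.float64(0.065)], [0, np.float64(-0.124), np.float64(0.087)]]
[[0, np.float64(-0.019), np.float64(0.024)], [0, np.float64(-0.036), np.float64(0.049)], [0, np.float64(-0.05), np.float64(0.076)], [0, np.float64(-0.062), np.float64(0.105)], [0, np.float64(-0.071), np.float64(0.134)]]
```

>>> {"method": "carry_out", "body": {
  "deltas": [
    [[0,0,0,0,-1],[0,0,0,0,-1]]
  ]
}}

```text
clock: 32.25
tool_pos: [0.4428, 0.0588, 0.1343]
orientation: [-179.9, 0.0, -86.9]
force: [5.6, -1.1, -4.9]
opening: 0.011
gripper_force: 30.0
```

>>> {"method": "carry_out", "body": {
  "deltas": [
    [[0,-0.017,-0.026,0,-1],[0,-0.036,-0.05,0,-1],[0,-0.057,-0.072,0,-1],[0,-0.08,-0.092,0,-1],[0,-0.105,-0.109,0,-1]]
  ]
}}

```text
clock: 32.75
tool_pos: [0.4584, 0.0592, 0.1543]
orientation: [179.4, -0.0, -87.0]
force: [-20.0, 8.5, 0.3]
opening: 0.0115
gripper_force: 30.1
```

>>> {"method": "carry_out", "body": {
  "deltas": [
    [[0,-0.027,-0.015,0,-1],[0,-0.054,-0.028,0,-1],[0,-0.083,-0.038,0,-1],[0,-0.113,-0.045,0,-1],[0,-0.143,-0.049,0,-1]]
  ]
}}

```text
clock: 33.25
tool_pos: [0.4881, 0.0602, 0.1673]
orientation: [179.6, -0.1, -86.9]
force: [-17.7, 2.2, 14.0]
opening: 0.0106
gripper_force: 30.0
```

>>> {"method": "carry_out", "body": {
  "deltas": [
    [[0,-0.031,-0.001,0,-1],[0,-0.061,0,0,-1],[0,-0.091,0.004,0,-1],[0,-0.121,0.011,0,-1],[0,-0.15,0.021,0,-1]]
  ]
}}

```text
clock: 33.75
tool_pos: [0.5192, 0.0616, 0.1628]
orientation: [179.7, -0.1, -86.9]
force: [-13.5, -1.2, 11.2]
opening: 0.0105
gripper_force: 30.0
```

>>> {"method": "carry_out", "body": {
  "deltas": [
    [[0,-0.028,0.013,0,-1],[0,-0.055,0.028,0,-1],[0,-0.08,0.045,0,-1],[0,-0.103,0.065,0,-1],[0,-0.124,0.087,0,-1]]
  ]
}}

```text
clock: 34.25
tool_pos: [0.5444, 0.0627, 0.1454]
orientation: [179.8, -0.1, -86.9]
force: [-11.6, -4.1, 9.9]
opening: 0.0112
gripper_force: 30.0
```

>>> {"method": "carry_out", "body": {
  "deltas": [
    [[0,-0.019,0.024,0,-1],[0,-0.036,0.049,0,-1],[0,-0.05,0.076,0,-1],[0,-0.062,0.105,0,-1],[0,-0.071,0.134,0,-1]]
  ]
}}

```text
clock: 34.75
tool_pos: [0.5598, 0.0634, 0.1193]
orientation: [179.9, -0.2, -86.8]
force: [-7.7, -5.1, 13.7]
opening: 0.0111
gripper_force: 30.0
```

>>> {"method": "carry_out", "body": {
  "deltas": [
    [[0,-0.005,0.01,0,-1],[0,-0.005,0.01,0,-1],[0,-0.005,0.01,0,-1],[0,-0.005,0.01,0,-1],[0,-0.005,0.01,0,-1]]
  ]
}}

```text
clock: 35.25
tool_pos: [0.5606, 0.0634, 0.1168]
orientation: [179.9, -0.2, -86.9]
force: [-6.3, -5.4, 7.0]
opening: 0.0107
gripper_force: 30.0
```

```bash
python3 - <<'E'
from h import *
st()
W=ctrl.snapshot('wrist');T=ctrl.snapshot('top');S=ctrl.snapshot('side')
a=[cv2.resize(i['color'][y:y+192,x:x+256],None,fx=1.5,fy=1.5,interpolation=2) for i,y,x in ((T,100,150),(S,130,150))]+[W['color'][:288]]
cv2.imwrite('pics/b.png',np.vstack([np.hstack(a[:2]),np.hstack([a[2],np.zeros((288,256,3),np.uint8)])])[...,::-1])
for nm,s in zip('WTS',(W,T,S)): print(nm,[(round(float(d['p']),2),np.round(d['centre']).tolist(),np.round(ray(s,d['centre'],.008)[:2],3).tolist()) for d in ctrl.spot_point(s,'done1')])
E
```

```text
t 35.25 tcp [0.5606 0.0634 0.1168] rpy [ 1.7987e+02 -1.5000e-01 -8.6850e+01] q6 -23.3 F [-6.3 -5.4  7. ] op 0.0107 gf 30.0
W [(0.81, [157.0, 94.0], [0.654, -0.024]), (0.81, [140.0, 60.0], [0.669, -0.052]), (0.5, [231.0, 106.0], [0.586, -0.017])]
T [(0.45, [262.0, 188.0], [0.576, -0.045]), (0.4, [181.0, 211.0], [0.478, 0.265])]
S [(0.59, [256.0, 230.0], [0.575, -0.005]), (0.47, [231.0, 220.0], [0.667, -0.026])]
```

View pics/b.png

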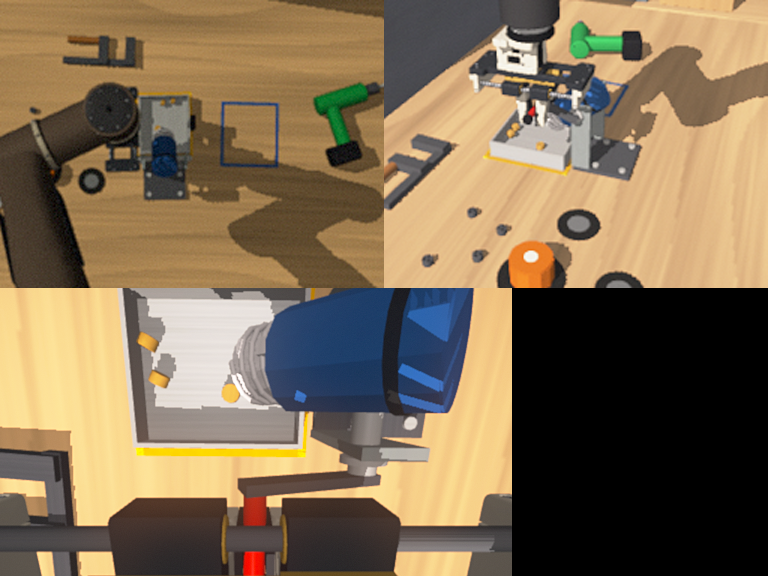

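Three brass discs lie in the pan at wrist-view (148,341), (159,379) and (231,393) of the montage. Swinging the drum back.

>>> {"method": "carry_out", "body": {
  "deltas": [
    [[0.014,-0.039,-0.039,0,-1],[0.0,0.026,-0.068,0,-1],[0.0,0.04,-0.095,0,-1],[0.0,0.057,-0.12,0,-1],[0.0,0.076,-0.144,0,-1]]
  ]
}}

```text
clock: 36.05
tool_pos: [0.5459, 0.0627, 0.1436]
orientation: [179.9, -0.1, -86.9]
force: [5.3, -6.7, -15.7]
opening: 0.0109
gripper_force: 30.0
```

>>> {"method": "carry_out", "body": {
  "deltas": [
    [[0,0.021,-0.022,0,-1],[0,0.044,-0.042,0,-1],[0,0.069,-0.059,0,-1],[0,0.096,-0.074,0,-1],[0,0.124,-0.087,0,-1]]
  ]
}}

```text
clock: 36.55
tool_pos: [0.5226, 0.0617, 0.1617]
orientation: [-179.9, -0.1, -86.9]
force: [9.4, -7.4, -13.9]
opening: 0.0111
gripper_force: 30.0
```

>>> {"method": "carry_out", "body": {
  "deltas": [
    [[0,0.029,-0.01,0,-1],[0,0.059,-0.017,0,-1],[0,0.089,-0.021,0,-1],[0,0.119,-0.022,0,-1],[0,0.15,-0.021,0,-1]]
  ]
}}

```text
clock: 37.05
tool_pos: [0.4958, 0.0606, 0.1683]
orientation: [-179.6, -0.1, -86.8]
force: [14.3, -11.0, -4.3]
opening: 0.011
gripper_force: 30.1
```

>>> {"method": "carry_out", "body": {
  "deltas": [
    [[0,0.03,0.004,0,-1],[0,0.06,0.011,0,-1],[0,0.089,0.021,0,-1],[0,0.116,0.034,0,-1],[0,0.143,0.049,0,-1]]
  ]
}}

```text
clock: 37.55
tool_pos: [0.4697, 0.0601, 0.1614]
orientation: [-179.2, -0.0, -86.7]
force: [11.3, -8.1, 14.0]
opening: 0.0108
gripper_force: 29.9
```

>>> {"method": "carry_out", "body": {
  "deltas": [
    [[0,0.025,0.017,0,-1],[0,0.048,0.037,0,-1],[0,0.069,0.059,0,-1],[0,0.088,0.083,0,-1],[0,0.105,0.109,0,-1]]
  ]
}}

```text
clock: 38.05
tool_pos: [0.4464, 0.0591, 0.1385]
orientation: [-179.5, 0.0, -86.7]
force: [2.3, -5.4, 16.1]
opening: 0.0106
gripper_force: 29.9
```

>>> {"method": "carry_out", "body": {
  "deltas": [
    [[0,0.007,0.013,0,-1],[0,0.007,0.013,0,-1],[0,0.007,0.013,0,-1]]
  ]
}}

```text
clock: 38.35
tool_pos: [0.4442, 0.0589, 0.1351]
orientation: [-179.6, -0.0, -86.7]
force: [2.7, -4.8, 11.7]
opening: 0.011
gripper_force: 29.9
```

>>> {"method": "carry_out", "body": {
  "deltas": [
    [[0,0.008,0.014,0,-1],[0,0.008,0.014,0,-1],[0,0.008,0.014,0,-1]]
  ]
}}

```text
clock: 38.65
tool_pos: [0.4429, 0.0589, 0.1325]
orientation: [-179.6, -0.0, -86.7]
force: [2.6, -4.2, 11.6]
opening: 0.0112
gripper_force: 29.9
```

>>> {"method": "carry_out", "body": {
  "deltas": [
    [[0,0.006,0.01,0,-1],[0,0.006,0.01,0,-1],[0,0.006,0.01,0,-1]]
  ]
}}

```text
clock: 38.95
tool_pos: [0.443, 0.0589, 0.1322]
orientation: [-179.4, -0.0, -86.7]
force: [-1.4, -6.4, 27.1]
opening: 0.0114
gripper_force: 29.9
```

>>> {"method": "carry_out", "body": {
  "deltas": [
    [[0,-0.004,-0.01,0,1],[0,-0.004,-0.01,0,1],[0,-0.004,-0.01,0,1],[0,-0.004,-0.01,0,1],[0,-0.004,-0.01,0,1]]
  ]
}}

```text
clock: 39.45
tool_pos: [0.4386, 0.0584, 0.1287]
orientation: [180.0, -0.0, -86.9]
force: [0.1, -0.1, 0.5]
opening: 0.0452
gripper_force: 0.0
```

>>> {"method": "carry_out", "body": {
  "deltas": [
    [[0,0,-0.1,0,1],[0,0,-0.3,0,1],[0,0,-0.5,0,1],[0,0,-0.7,0,1],[0,0,-0.85,0,1]]
  ]
}}

```text
clock: 39.95
tool_pos: [0.439, 0.0585, 0.3014]
orientation: [-179.9, 0.0, -86.8]
force: [1.2, -0.2, -1.0]
opening: 0.0844
gripper_force: 0.0
```

>>> {"method": "carry_out", "body": {
  "deltas": [
    [[-0.58,-0.377,0,0,0.1],[-0.58,-0.377,0,0,0.1],[-0.58,-0.377,0,0,0.1],[-0.58,-0.377,0,0,0.1],[-0.58,-0.377,0,0,0.1]]
  ]
}}

```text
clock: 40.45
tool_pos: [0.5076, 0.1791, 0.2977]
orientation: [179.9, -0.1, -86.8]
force: [0.3, -0.9, 0.6]
opening: 0.0535
gripper_force: 0.0
```

>>> {"method": "carry_out", "body": {
  "deltas": [
    [[-0.58,-0.377,0,0,0.1],[-0.58,-0.377,0,0,0.1],[-0.58,-0.377,0,0,0.1],[-0.58,-0.377,0,0,0.1],[-0.58,-0.377,0,0,0.1]]
  ]
}}

```text
clock: 40.95
tool_pos: [0.5764, 0.2981, 0.2981]
orientation: [179.9, -0.1, -86.9]
force: [0.3, -0.6, -0.8]
opening: 0.048
gripper_force: 0.0
```

```bash
cat > d.py <<'E'
from h import *
def discs(views, ref=((.558,.205),(.623,.194),(.626,.313),(.563,.277))):
    "dark blobs of disc size on the bench -> world xy of disc centre"
    for nm,s in views:
        out=[]
        for d in ctrl.silhouettes(s,'rough1'):
            ys,xs=np.nonzero(d['mask']); 
            c=[(xs.min()+xs.max())/2,(ys.min()+ys.max())/2]
            out.append((round(float(d['p']),2),np.round(c).tolist(),len(xs),np.round(ray(s,c,.006)[:2],4).tolist()))
        print(nm,*out,sep='\n  ')
E
python3 - <<'E'
from d import *
st()
W=ctrl.snapshot('wrist');save(W,'w5');T=ctrl.snapshot('top');S=ctrl.snapshot('side')
discs([('W',W),('S',S),('T',T)])
for s in (T,S): print([(round(float(d['p']),2),ray(s,d['centre'],.205)[:2].round(3)) for d in ctrl.spot_point(s,'drum_mouth')])
E
```

```text
t 40.95 tcp [0.5764 0.2981 0.2981] rpy [ 1.7992e+02 -6.0000e-02 -8.6860e+01] q6 -41.4 F [ 0.3 -0.6 -0.8] op 0.048 gf 0.0
W
  (0.53, [270.0, 108.0], 104, [0.555, 0.2097])
S
  (0.51, [164.0, 244.0], 1079, [0.7899, 0.1419])
  (0.48, [212.0, 300.0], 63, [0.5638, 0.274])
  (0.41, [178.0, 303.0], 32, [0.6294, 0.3099])
  (0.4, [228.0, 283.0], 37, [0.5545, 0.2126])
T
[(0.6, array([ 0.506, -0.039]))]
[(0.73, array([ 0.505, -0.026]))]
```

View pics/w5.png

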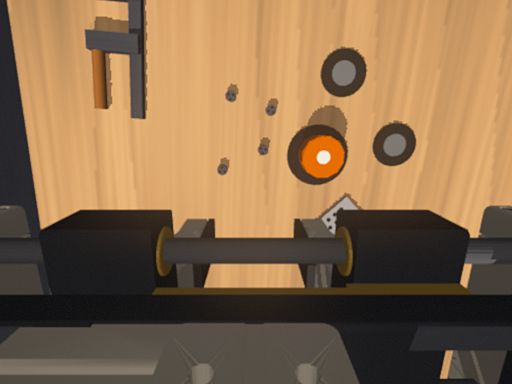

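Wrist view: discs at (232,92), (271,107), (263,146) and (222,166); the cap is upright on the large pad at (322,157).

```bash
cat >> d.py <<'E'
def blobs(s,box=(.50,.70,.14,.36)):
    g=cv2.GaussianBlur(s['color'],(3,3),0); hs=cv2.cvtColor(g,cv2.COLOR_RGB2HSV)
    m=((hs[...,1]<90)&(hs[...,2]<150)).astype(np.uint8)
    n,l,q,c=cv2.connectedComponentsWithStats(m); r=[]
    for i in range(1,n):
        p=ray(s,c[i],.007)[:2]
        if 20<q[i,4]<250 and box[0]<p[0]<box[1] and box[2]<p[1]<box[3]: r.append((np.round(c[i],1).tolist(),int(q[i,4]),np.round(p,4).tolist()))
    return r
E
python3 - <<'E'
from d import *
W=ctrl.snapshot('wrist')
for b in blobs(W): print(b)
print(W['color'][88:98,226:240].max(2)); print(to(.627,.312))
E
```

```text
([230.8, 95.3], 83, [0.618, 0.1938])
([270.9, 109.4], 76, [0.5541, 0.2114])
([263.1, 149.2], 69, [0.5624, 0.2743])
([222.7, 168.9], 63, [0.6275, 0.3106])
[[225 209 167 144 143 143 146 144 144 145 142 140 168 211]
 [227 188 144 142 142 137 141 145 147 148 145 139 142 197]
 [229 187 137 124 120 117 123 134 143 146 145 138 143 198]
 [209 157 115 105 102 103 106 114 127 142 144 143 174 216]
 [184 116  92  93 101 102 104 105 108 121 135 144 197 226]
 [164  99  76  85 100 105 100  91  91 100 125 144 199 225]
 [132  91  77  87 101 106  92  77  80  94 123 174 214 225]
 [126  97  95  97 107 106  97  85  86  97 124 196 226 225]
 [131 103 103 107 107 108 105 101  99 100 125 196 225 224]
 [130 101 102 100  97  99 106 105 104  99 144 205 225 223]]
[-0.056 -0.256  0.   ]
```

>>> {"method": "carry_out", "body": {
  "deltas": [
    [[-0.049,-0.258,0.2,0,0.1],[-0.049,-0.258,0.45,0,0.1],[-0.049,-0.258,0.7,0,0.1],[-0.049,-0.258,0.95,0,0.1],[-0.049,-0.258,1,0,0.1]]
  ]
}}

```text
clock: 41.9
tool_pos: [0.6251, 0.3091, 0.0931]
orientation: [179.6, -0.2, -86.9]
force: [-0.1, -0.1, -0.3]
opening: 0.0488
gripper_force: 0.0
```

>>> {"method": "carry_out", "body": {
  "deltas": [
    [[0,0,0.15,0,0.1],[0,0,0.3,0,0.1],[0,0,0.4,0,0.1],[0,0,0.43,0,0.1],[0,0,0.43,0,0.1]]
  ]
}}

```text
clock: 42.4
tool_pos: [0.6273, 0.3106, 0.0122]
orientation: [179.9, -0.1, -86.9]
force: [-0.3, -0.3, 0.8]
opening: 0.0483
gripper_force: 0.0
```

```bash
python3 - <<'E'
from d import *
st();print(to(.6275,.3105,.004))
S=ctrl.snapshot('side');print(blobs(S))
E
```

```text
t 42.4 tcp [0.6273 0.3106 0.0122] rpy [ 1.7993e+02 -6.0000e-02 -8.6860e+01] q6 -39.1 F [-0.3 -0.3  0.8] op 0.0483 gf 0.0
[ 0.001 -0.001  0.041]
[([227.9, 283.1], 58, [0.5539, 0.214]), ([166.8, 291.4], 99, [0.6742, 0.291]), ([179.2, 303.4], 49, [0.6266, 0.311])]
```

>>> {"method": "carry_out", "body": {
  "deltas": [
    [[0,0,0.025,0,0.1],[0,0,0.041,0,0.1],[0,0,0.041,0,-1],[0,0,0.041,0,-1],[0,0,0.041,0,-1]]
  ]
}}

```text
clock: 42.95
tool_pos: [0.6277, 0.3111, 0.0051]
orientation: [-180.0, 0.0, -86.9]
force: [0.2, -1.0, 0.4]
opening: 0.0298
gripper_force: 0.0
```

>>> {"method": "carry_out", "body": {
  "deltas": [
    [[0,0,0,0,-1],[0,0,0,0,-1],[0,0,0,0,-1],[0,0,-0.1,0,-1],[0,0,-0.2,0,-1]]
  ]
}}

```text
clock: 43.45
tool_pos: [0.6271, 0.3106, 0.0443]
orientation: [179.9, -0.1, -86.9]
force: [0.1, 0.2, -0.6]
opening: 0.0149
gripper_force: 30.0
```

>>> {"method": "carry_out", "body": {
  "deltas": [
    [[0,0,-0.25,0,-1],[0,0,-0.5,0,-1],[0,0,-0.75,0,-1],[0.1,0.05,-1,0,-1],[0.25,0.1,-1,0,-1]]
  ]
}}

```text
clock: 43.95
tool_pos: [0.6129, 0.2619, 0.2519]
orientation: [-179.4, 0.3, -86.7]
force: [1.2, -0.3, -0.1]
opening: 0.0151
gripper_force: 30.0
```

>>> {"method": "carry_out", "body": {
  "deltas": [
    [[0.2,0.08,0,0,-1],[0.4,0.17,0,0,-1],[0.6,0.25,0,0,-1],[0.8,0.34,0,0,-1],[0.9,0.38,0,0,-1]]
  ]
}}

```text
clock: 44.45
tool_pos: [0.5427, 0.0735, 0.2452]
orientation: [-180.0, 0.0, -86.9]
force: [0.9, -0.2, 0.7]
opening: 0.015
gripper_force: 30.0
```

>>> {"method": "carry_out", "body": {
  "deltas": [
    [[0.2,0.08,0,0,-1],[0.4,0.16,0,0,-1],[0.55,0.22,0,0,-1],[0.55,0.23,0,0,-1],[0.55,0.23,0,0,-1]]
  ]
}}

```text
clock: 44.95
tool_pos: [0.5043, -0.0367, 0.245]
orientation: [-180.0, 0.0, -87.0]
force: [-0.7, 0.1, 0.1]
opening: 0.0149
gripper_force: 30.0
```

```bash
python3 - <<'E'
from d import *
st();print(to(.5025,-.0375,.214))
W=ctrl.snapshot('wrist');S=ctrl.snapshot('side')
cv2.imwrite('pics/c.png',np.hstack([cv2.resize(W['color'][60:300,130:390],None,fx=1.5,fy=1.5),cv2.resize(S['color'][120:240,220:350],None,fx=3,fy=3)])[...,::-1])
E
```

```text
t 44.95 tcp [ 0.5043 -0.0367  0.245 ] rpy [-1.7996e+02  2.0000e-02 -8.6960e+01] q6 -15.1 F [-0.7  0.1  0.1] op 0.0149 gf 30.0
[0.004 0.009 0.155]
```

View pics/c.png

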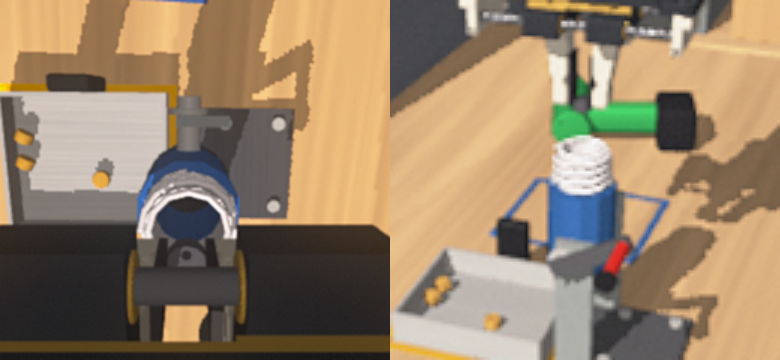

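The disc is held level above the bore, and three brass discs are visible in the pan.

>>> {"method": "carry_out", "body": {
  "deltas": [
    [[0.004,0.008,0.08,0,-1],[0.004,0.008,0.15,0,-1],[0.004,0.008,0.15,0,-1],[0.004,0.008,0.15,0,-0.3],[0.004,0.008,0.15,0,-0.3]]
  ]
}}

```text
clock: 45.55
tool_pos: [0.5036, -0.0366, 0.2154]
orientation: [-179.9, -0.0, -86.8]
force: [-0.4, 0.5, -0.2]
opening: 0.0257
gripper_force: 0.0
```

>>> {"method": "carry_out", "body": {
  "deltas": [
    [[0,0,0,0,-0.3],[0,0,0,0,-0.3],[0,0,0,0,-0.3],[0,0,0,0,-0.3]]
  ]
}}

```text
clock: 45.95
tool_pos: [0.5029, -0.0372, 0.2149]
orientation: [-180.0, 0.0, -86.9]
force: [-0.1, -0.4, -0.6]
opening: 0.0304
gripper_force: 0.0
```

>>> {"method": "carry_out", "body": {
  "deltas": [
    [[0,0,-0.15,0,0.1],[0,0,-0.2,0,0.1],[0,0,-0.2,0,0.1]]
  ]
}}

```text
clock: 46.25
tool_pos: [0.5038, -0.037, 0.2564]
orientation: [-179.8, 0.0, -86.9]
force: [0.1, 0.3, 0.0]
opening: 0.0463
gripper_force: 0.0
```

```bash
python3 - <<'E'
from d import *
st();print(to(.5624,.2743))
W=ctrl.snapshot('wrist');S=ctrl.snapshot('side');save(W,'w6')
print(blobs(S))
E
```

```text
t 46.25 tcp [ 0.5038 -0.037   0.2564] rpy [-1.798e+02  3.000e-02 -8.686e+01] q6 -15.0 F [0.1 0.3 0. ] op 0.0463 gf 0.0
[-1.538 -0.378  0.002]
[([208.8, 271.2], 38, [0.6171, 0.1948]), ([228.3, 282.8], 46, [0.5535, 0.2125]), ([212.4, 300.3], 55, [0.5621, 0.2752])]
```

>>> {"method": "carry_out", "body": {
  "deltas": [
    [[-0.77,-0.188,0,0,0.1],[-0.77,-0.188,0,0,0.1],[-0.77,-0.188,0,0,0.1],[-0.77,-0.188,0,0,0.1],[-0.77,-0.188,0,0,0.1]]
  ]
}}

```text
clock: 46.85
tool_pos: [0.5316, 0.1202, 0.2531]
orientation: [179.9, -0.1, -86.7]
force: [-0.6, -1.5, -0.4]
opening: 0.0481
gripper_force: 0.0
```

>>> {"method": "carry_out", "body": {
  "deltas": [
    [[-0.25,-0.06,0,0,0.1],[-0.5,-0.12,0.05,0,0.1],[-0.766,-0.187,0.2,0,0.1],[-0.766,-0.187,0.45,0,0.1],[-0.766,-0.187,0.65,0,0.1]]
  ]
}}

```text
clock: 47.35
tool_pos: [0.5612, 0.2747, 0.1231]
orientation: [-179.9, 0.1, -86.8]
force: [0.2, -0.2, -1.3]
opening: 0.0482
gripper_force: 0.0
```

>>> {"method": "carry_out", "body": {
  "deltas": [
    [[0,0,0.2,0,0.1],[0,0,0.4,0,0.1],[0,0,0.53,0,0.1],[0,0,0.56,0,0.1],[0,0,0.56,0,0.1]]
  ]
}}

```text
clock: 47.85
tool_pos: [0.5606, 0.2723, 0.0119]
orientation: [179.9, -0.1, -86.9]
force: [0.5, 0.4, 0.6]
opening: 0.0481
gripper_force: 0.0
```

```bash
python3 - <<'E'
from d import *
st();print(to(.5622,.2745,.004))
E
```

```text
t 47.85 tcp [0.5606 0.2723 0.0119] rpy [ 1.799e+02 -1.000e-01 -8.691e+01] q6 -40.8 F [0.5 0.4 0.6] op 0.0481 gf 0.0
[-0.01  -0.009  0.039]
```

>>> {"method": "carry_out", "body": {
  "deltas": [
    [[-0.008,-0.007,0.025,0,0.1],[-0.008,-0.007,0.039,0,0.1],[-0.008,-0.007,0.039,0,-1],[-0.008,-0.007,0.039,0,-1],[-0.008,-0.007,0.039,0,-1]]
  ]
}}

```text
clock: 48.35
tool_pos: [0.5624, 0.2756, 0.0055]
orientation: [-180.0, 0.0, -86.9]
force: [0.8, -0.1, 0.6]
opening: 0.0295
gripper_force: 0.0
```

>>> {"method": "carry_out", "body": {
  "deltas": [
    [[0,0,0,0,-1],[0,0,0,0,-1],[0,0,0,0,-1],[0,0,-0.1,0,-1],[0,0,-0.2,0,-1]]
  ]
}}

```text
clock: 48.85
tool_pos: [0.5618, 0.2749, 0.0446]
orientation: [179.9, -0.1, -86.9]
force: [-0.3, 0.3, -0.4]
opening: 0.0148
gripper_force: 30.0
```

>>> {"method": "carry_out", "body": {
  "deltas": [
    [[0,0,-0.25,0,-1],[0,0,-0.5,0,-1],[0,0,-0.75,0,-1],[0.05,0,-1,0,-1],[0.24,0.05,-1,0,-1]]
  ]
}}

```text
clock: 49.35
tool_pos: [0.5586, 0.23, 0.2523]
orientation: [-179.4, 0.3, -86.7]
force: [1.7, -0.2, -0.8]
opening: 0.0147
gripper_force: 30.0
```

>>> {"method": "carry_out", "body": {
  "deltas": [
    [[0.2,0.05,0,0,-1],[0.4,0.1,0,0,-1],[0.6,0.15,0,0,-1],[0.8,0.2,0,0,-1],[0.9,0.23,0,0,-1]]
  ]
}}

```text
clock: 49.85
tool_pos: [0.5177, 0.0421, 0.2451]
orientation: [-180.0, 0.0, -86.9]
force: [0.9, -0.4, 0.0]
opening: 0.0151
gripper_force: 30.0
```

>>> {"method": "carry_out", "body": {
  "deltas": [
    [[0.2,0.05,0,0,-1],[0.4,0.1,0,0,-1],[0.4,0.1,0,0,-1],[0.4,0.1,0,0,-1]]
  ]
}}

```text
clock: 50.25
tool_pos: [0.503, -0.0371, 0.245]
orientation: [-180.0, 0.0, -87.0]
force: [-0.1, -0.4, -0.5]
opening: 0.0147
gripper_force: 30.0
```

```bash
python3 - <<'E'
from d import *
st();print(to(.5025,-.0375,.215))
S=ctrl.snapshot('side');print(blobs(S))
E
```

```text
t 50.25 tcp [ 0.503  -0.0371  0.245 ] rpy [-1.7998e+02  1.0000e-02 -8.6980e+01] q6 -15.1 F [-0.1 -0.4 -0.5] op 0.0147 gf 30.0
[0.002 0.003 0.15 ]
[([208.9, 271.3], 37, [0.6168, 0.1949]), ([228.3, 282.8], 46, [0.5535, 0.2125])]
```

>>> {"method": "carry_out", "body": {
  "deltas": [
    [[0.002,0.003,0.08,0,-1],[0.002,0.003,0.15,0,-1],[0.002,0.003,0.15,0,-1],[0.002,0.003,0.15,0,-0.3],[0.002,0.003,0.15,0,-0.3]]
  ]
}}

```text
clock: 50.8
tool_pos: [0.5032, -0.0361, 0.2157]
orientation: [-179.9, -0.0, -86.8]
force: [0.4, -0.8, 0.1]
opening: 0.0256
gripper_force: 0.0
```

>>> {"method": "carry_out", "body": {
  "deltas": [
    [[0,0,0,0,-0.3],[0,0,0,0,-0.3],[0,0,0,0,-0.3],[0,0,0,0,-0.3]]
  ]
}}

```text
clock: 51.2
tool_pos: [0.5027, -0.0368, 0.2151]
orientation: [-180.0, 0.0, -86.9]
force: [0.1, 0.0, -0.5]
opening: 0.0307
gripper_force: 0.0
```

>>> {"method": "carry_out", "body": {
  "deltas": [
    [[0,0,-0.15,0,0.1],[0,0,-0.2,0,0.1],[-0.1,-0.03,-0.2,0,0.1],[-0.3,-0.08,-0.2,0,0.1],[-0.5,-0.13,-0.2,0,0.1]]
  ]
}}

```text
clock: 51.7
tool_pos: [0.5233, 0.0653, 0.2553]
orientation: [-179.9, 0.0, -87.0]
force: [1.7, 0.4, 0.0]
opening: 0.048
gripper_force: 0.0
```

>>> {"method": "carry_out", "body": {
  "deltas": [
    [[-0.25,-0.06,0,0,0.1],[-0.5,-0.13,0.05,0,0.1],[-0.732,-0.19,0.2,0,0.1],[-0.732,-0.19,0.45,0,0.1],[-0.732,-0.19,0.65,0,0.1]]
  ]
}}

```text
clock: 52.2
tool_pos: [0.5533, 0.215, 0.1234]
orientation: [-179.9, 0.1, -86.7]
force: [0.7, 0.1, -0.6]
opening: 0.0482
gripper_force: 0.0
```

>>> {"method": "carry_out", "body": {
  "deltas": [
    [[0,0,0.2,0,0.1],[0,0,0.4,0,0.1],[0,0,0.53,0,0.1],[0,0,0.56,0,0.1],[0,0,0.56,0,0.1]]
  ]
}}

```text
clock: 52.7
tool_pos: [0.5529, 0.2125, 0.0123]
orientation: [179.9, -0.1, -86.9]
force: [0.5, 0.5, 0.8]
opening: 0.0481
gripper_force: 0.0
```

```bash
python3 - <<'E'
from d import *
st();print(to(.5538,.212,.004))
S=ctrl.snapshot('side');print(blobs(S))
E
```

```text
t 52.7 tcp [0.5529 0.2125 0.0123] rpy [ 1.7993e+02 -7.0000e-02 -8.6860e+01] q6 -36.8 F [0.5 0.5 0.8] op 0.0481 gf 0.0
[ 0.003 -0.004  0.042]
[([202.9, 259.3], 138, [0.6541, 0.1609]), ([214.0, 257.8], 21, [0.63, 0.1449]), ([217.5, 270.8], 77, [0.5976, 0.1855]), ([228.5, 282.8], 39, [0.5532, 0.2124])]
```

>>> {"method": "carry_out", "body": {
  "deltas": [
    [[0,-0.004,0.025,0,0.1],[0,-0.004,0.042,0,0.1],[0,-0.004,0.042,0,-1],[0,-0.004,0.042,0,-1],[0,-0.004,0.042,0,-1]]
  ]
}}

```text
clock: 53.25
tool_pos: [0.554, 0.213, 0.0049]
orientation: [-180.0, 0.0, -86.9]
force: [-0.4, -1.0, 0.1]
opening: 0.0296
gripper_force: 0.0
```

>>> {"method": "carry_out", "body": {
  "deltas": [
    [[0,0,0,0,-1],[0,0,0,0,-1],[0,0,0,0,-1],[0,0,-0.1,0,-1],[0,0,-0.2,0,-1]]
  ]
}}

```text
clock: 53.75
tool_pos: [0.5534, 0.2124, 0.0443]
orientation: [179.9, -0.1, -86.9]
force: [0.1, 0.7, 0.1]
opening: 0.0151
gripper_force: 30.0
```

>>> {"method": "carry_out", "body": {
  "deltas": [
    [[0,0,-0.25,0,-1],[0,0,-0.5,0,-1],[0,0,-0.75,0,-1],[0.05,0,-1,0,-1],[0.24,0.05,-1,0,-1]]
  ]
}}

```text
clock: 54.25
tool_pos: [0.5504, 0.1672, 0.2518]
orientation: [-179.3, 0.3, -86.7]
force: [0.3, -1.1, -0.0]
opening: 0.0152
gripper_force: 30.0
```

>>> {"method": "carry_out", "body": {
  "deltas": [
    [[0.2,0.05,0,0,-1],[0.4,0.1,0,0,-1],[0.6,0.15,0,0,-1],[0.8,0.2,0,0,-1],[0.9,0.23,0,0,-1]]
  ]
}}

```text
clock: 54.75
tool_pos: [0.5093, -0.0203, 0.2446]
orientation: [180.0, 0.0, -86.9]
force: [0.7, 0.1, 0.2]
opening: 0.015
gripper_force: 30.0
```

>>> {"method": "carry_out", "body": {
  "deltas": [
    [[0.095,0.04,0,0,-1],[0.095,0.04,0,0,-1],[0.095,0.04,0,0,-1],[0.095,0.04,0,0,-1]]
  ]
}}

```text
clock: 55.15
tool_pos: [0.5037, -0.0369, 0.2445]
orientation: [-180.0, 0.0, -86.8]
force: [-0.7, -0.3, -0.5]
opening: 0.0148
gripper_force: 30.0
```

```bash
python3 - <<'E'
from d import *
st();print(to(.5025,-.0375,.215))
S=ctrl.snapshot('side');print(blobs(S))
E
```

```text
t 55.15 tcp [ 0.5037 -0.0369  0.2445] rpy [-1.7999e+02  1.0000e-02 -8.6850e+01] q6 -15.0 F [-0.7 -0.3 -0.5] op 0.0148 gf 30.0
[0.003 0.006 0.147]
[([208.9, 271.3], 37, [0.6168, 0.1949])]
```

>>> {"method": "carry_out", "body": {
  "deltas": [
    [[0.003,0.005,0.08,0,-1],[0.003,0.005,0.147,0,-1],[0.003,0.005,0.147,0,-1],[0.003,0.005,0.147,0,-0.3],[0.003,0.005,0.147,0,-0.3]]
  ]
}}

```text
clock: 55.7
tool_pos: [0.5031, -0.0376, 0.2158]
orientation: [-179.9, -0.0, -86.8]
force: [-1.0, 0.3, -0.0]
opening: 0.0257
gripper_force: 0.0
```

>>> {"method": "carry_out", "body": {
  "deltas": [
    [[0,0,0,0,-0.3],[0,0,0,0,-0.3],[0,0,0,0,-0.3],[0,0,0,0,-0.3]]
  ]
}}

```text
clock: 56.1
tool_pos: [0.5025, -0.038, 0.2152]
orientation: [-180.0, 0.0, -86.9]
force: [-0.5, -1.0, -0.3]
opening: 0.0309
gripper_force: 0.0
```

>>> {"method": "carry_out", "body": {
  "deltas": [
    [[0,0,-0.15,0,0.1],[0,0,-0.2,0,0.1],[-0.1,-0.06,-0.2,0,0.1],[-0.3,-0.16,-0.2,0,0.1],[-0.5,-0.28,-0.2,0,0.1]]
  ]
}}

```text
clock: 56.6
tool_pos: [0.5532, 0.0657, 0.2558]
orientation: [-179.9, 0.0, -87.0]
force: [0.6, -0.0, 0.4]
opening: 0.048
gripper_force: 0.0
```

>>> {"method": "carry_out", "body": {
  "deltas": [
    [[-0.2,-0.12,0,0,0.1],[-0.4,-0.23,0.05,0,0.1],[-0.627,-0.356,0.2,0,0.1],[-0.627,-0.356,0.45,0,0.1],[-0.627,-0.356,0.65,0,0.1]]
  ]
}}

```text
clock: 57.1
tool_pos: [0.6177, 0.1961, 0.1232]
orientation: [-180.0, 0.0, -86.8]
force: [-0.2, 0.0, -1.0]
opening: 0.0485
gripper_force: 0.0
```

>>> {"method": "carry_out", "body": {
  "deltas": [
    [[0,0,0.2,0,0.1],[0,0,0.4,0,0.1],[0,0,0.53,0,0.1],[0,0,0.56,0,0.1],[0,0,0.56,0,0.1]]
  ]
}}

```text
clock: 57.6
tool_pos: [0.617, 0.1938, 0.0124]
orientation: [179.9, -0.1, -86.9]
force: [0.4, 0.0, 0.2]
opening: 0.048
gripper_force: 0.0
```

```bash
python3 - <<'E'
from d import *
st();print(to(.617,.194,.004))
S=ctrl.snapshot('side');print(blobs(S))
E
```

```text
t 57.6 tcp [0.617  0.1938 0.0124] rpy [ 1.7992e+02 -6.0000e-02 -8.6860e+01] q6 -31.6 F [0.4 0.  0.2] op 0.048 gf 0.0
[-0.001 -0.     0.042]
[([198.1, 258.6], 91, [0.6671, 0.163]), ([208.9, 271.4], 36, [0.6167, 0.1952])]
```

>>> {"method": "carry_out", "body": {
  "deltas": [
    [[0,0,0.025,0,0.1],[0,0,0.042,0,0.1],[0,0,0.042,0,-1],[0,0,0.042,0,-1],[0,0,0.042,0,-1]]
  ]
}}

```text
clock: 58.15
tool_pos: [0.6174, 0.1942, 0.0051]
orientation: [-180.0, 0.0, -86.9]
force: [-0.9, -0.1, 0.3]
opening: 0.0296
gripper_force: 0.0
```

>>> {"method": "carry_out", "body": {
  "deltas": [
    [[0,0,0,0,-1],[0,0,0,0,-1],[0,0,0,0,-1],[0,0,-0.1,0,-1],[0,0,-0.2,0,-1]]
  ]
}}

```text
clock: 58.65
tool_pos: [0.6166, 0.1937, 0.0444]
orientation: [179.9, -0.1, -86.9]
force: [1.1, -0.5, -0.0]
opening: 0.0151
gripper_force: 30.0
```

>>> {"method": "carry_out", "body": {
  "deltas": [
    [[0,0,-0.25,0,-1],[0,0,-0.5,0,-1],[0,0,-0.75,0,-1],[0.05,0,-1,0,-1],[0.24,0.14,-1,0,-1]]
  ]
}}

```text
clock: 59.15
tool_pos: [0.5971, 0.1475, 0.2521]
orientation: [-179.3, 0.2, -86.7]
force: [0.0, -1.7, -0.3]
opening: 0.0149
gripper_force: 30.0
```

>>> {"method": "carry_out", "body": {
  "deltas": [
    [[0.17,0.1,0,0,-1],[0.35,0.2,0,0,-1],[0.53,0.3,0,0,-1],[0.7,0.4,0,0,-1],[0.75,0.42,0,0,-1]]
  ]
}}

```text
clock: 59.65
tool_pos: [0.5141, -0.0123, 0.2451]
orientation: [-180.0, 0.0, -87.0]
force: [1.4, 0.8, 0.6]
opening: 0.0147
gripper_force: 30.0
```

>>> {"method": "carry_out", "body": {
  "deltas": [
    [[0.14,0.076,0,0,-1],[0.14,0.076,0,0,-1],[0.14,0.076,0,0,-1],[0.14,0.076,0,0,-1]]
  ]
}}

```text
clock: 60.05
tool_pos: [0.5029, -0.0381, 0.2447]
orientation: [-180.0, 0.0, -86.9]
force: [0.3, -0.6, -0.8]
opening: 0.0151
gripper_force: 30.0
```

```bash
python3 - <<'E'
from d import *
st();print(to(.5025,-.0375,.215))
E
```

```text
t 60.05 tcp [ 0.5029 -0.0381  0.2447] rpy [-179.99    0.    -86.86] q6 -14.9 F [ 0.3 -0.6 -0.8] op 0.0151 gf 30.0
[-0.003  0.002  0.148]
```

>>> {"method": "carry_out", "body": {
  "deltas": [
    [[-0.003,0.002,0.08,0,-1],[-0.003,0.002,0.148,0,-1],[-0.003,0.002,0.148,0,-1],[-0.003,0.002,0.148,0,-0.3],[-0.003,0.002,0.148,0,-0.3]]
  ]
}}

```text
clock: 60.55
tool_pos: [0.5028, -0.0376, 0.2158]
orientation: [-179.9, -0.0, -86.8]
force: [0.6, -0.3, -0.2]
opening: 0.0259
gripper_force: 0.0
```

>>> {"method": "carry_out", "body": {
  "deltas": [
    [[0,0,0,0,-0.3],[0,0,0,0,-0.3],[0,0,0,0,-0.3],[0,0,0,0,-0.3]]
  ]
}}

```text
clock: 60.95
tool_pos: [0.5021, -0.038, 0.2152]
orientation: [-180.0, 0.0, -86.9]
force: [-1.2, -0.2, 0.2]
opening: 0.0305
gripper_force: 0.0
```

>>> {"method": "carry_out", "body": {
  "deltas": [
    [[0,0,-0.2,0,1],[0,0,-0.4,0,1],[0,0,-0.6,0,1],[0,0,-0.6,0,1],[0,0,-0.6,0,1]]
  ]
}}

```text
clock: 61.45
tool_pos: [0.5024, -0.0378, 0.336]
orientation: [-179.9, 0.0, -86.9]
force: [-0.3, -0.1, -1.2]
opening: 0.0651
gripper_force: 0.0
```

```bash
python3 - <<'E'
from d import *
st()
W=ctrl.snapshot('wrist');T=ctrl.snapshot('top');S=ctrl.snapshot('side')
c=proj(W,(.5025,-.0375,.205)).astype(int);print(c)
cv2.imwrite('pics/e.png',np.hstack([cv2.resize(W['color'][max(0,c[1]-130):c[1]+60,c[0]-130:c[0]+130],(520,380)),cv2.resize(S['color'][150:350,150:280],(240,380))])[...,::-1])
print(blobs(S,(.4,.8,-.1,.4)))
E
```

```text
t 61.45 tcp [ 0.5024 -0.0378  0.336 ] rpy [-1.7987e+02  5.0000e-02 -8.6870e+01] q6 -14.9 F [-0.3 -0.1 -1.2] op 0.0651 gf 0.0
[253 185]
[([232.7, 215.7], 142, [0.673, -0.0521]), ([272.2, 233.8], 45, [0.5257, -0.0086])]
```

View pics/e.png

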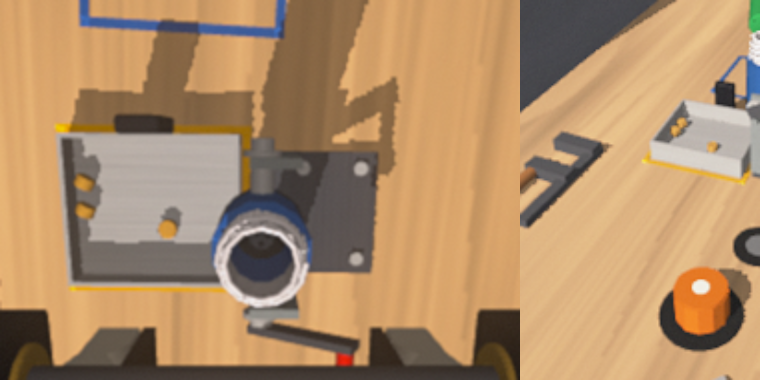

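All four rough discs are in the drum and none is left on the bench. The brass discs are in the pan and the cap is upright on its pad. Fetching the cap.

>>> {"method": "carry_out", "body": {
  "deltas": [
    [[-0.8,0.03,0,0,1],[-0.8,0.03,0,0,1],[-0.8,0.03,0,0,1],[-0.8,0.03,0,0,1],[-0.8,0.03,0,0,1]]
  ]
}}

```text
clock: 62.1
tool_pos: [0.4868, 0.123, 0.3339]
orientation: [179.9, -0.1, -86.7]
force: [-0.0, -0.4, 0.0]
opening: 0.0873
gripper_force: 0.0
```

>>> {"method": "carry_out", "body": {
  "deltas": [
    [[-0.785,0.031,0,-0.1125,1],[-0.785,0.031,0,-0.1125,1],[-0.785,0.031,0,-0.1125,1],[-0.785,0.031,0,-0.1125,1],[-0.785,0.031,0,-0.1125,1]]
  ]
}}

```text
clock: 62.6
tool_pos: [0.4725, 0.2785, 0.3337]
orientation: [179.9, -0.0, -46.0]
force: [0.2, -0.3, 0.1]
opening: 0.0876
gripper_force: 0.0
```

>>> {"method": "carry_out", "body": {
  "deltas": [
    [[0,0,0.1,-0.1125,1],[0,0,0.2,-0.1125,1],[0,0,0.3,-0.1125,1],[0,0,0.4,-0.1125,1],[0,0,0.5,-0.1125,1]]
  ]
}}

```text
clock: 63.1
tool_pos: [0.4729, 0.2763, 0.2337]
orientation: [179.9, 0.0, -5.6]
force: [0.6, -0.7, -0.1]
opening: 0.0879
gripper_force: 0.0
```

>>> {"method": "carry_out", "body": {
  "deltas": [
    [[0,0,0.1,-0.1125,1],[0,0,0.2,-0.1125,1],[0,0,0.3,-0.1125,1],[0,0,0.4,-0.1125,1],[0,0,0.5,-0.1125,1]]
  ]
}}

```text
clock: 63.6
tool_pos: [0.4729, 0.2762, 0.1338]
orientation: [180.0, 0.1, 34.9]
force: [-0.6, -0.6, 0.4]
opening: 0.0875
gripper_force: 0.0
```

>>> {"method": "carry_out", "body": {
  "deltas": [
    [[0,0,0,-0.1125,1],[0,0,0,-0.1125,1],[0,0,0,-0.1125,1],[0,0,0,-0.1125,1],[0,0,0,-0.1125,1]]
  ]
}}

```text
clock: 64.1
tool_pos: [0.4729, 0.2762, 0.1345]
orientation: [-180.0, 0.1, 75.4]
force: [-0.0, -0.2, -0.3]
opening: 0.0879
gripper_force: 0.0
```

```bash
python3 - <<'E'
from d import *
st();print(to(.473,.2786,.012))
S=ctrl.snapshot('side');W=ctrl.snapshot('wrist')
for s in (S,W): print([(round(float(d['p']),2),ray(s,d['centre'],.042)[:2].round(4)) for d in ctrl.spot_point(s,'cap_top')])
E
```

```text
t 64.1 tcp [0.4729 0.2762 0.1345] rpy [-1.7997e+02  8.0000e-02  7.5400e+01] q6 114.6 F [-0.  -0.2 -0.3] op 0.0879 gf 0.0
[ 0.013 -0.002  0.612]
[(0.8, array([0.4673, 0.2811]))]
[(0.8, array([0.4727, 0.277 ]))]
```

>>> {"method": "carry_out", "body": {
  "deltas": [
    [[0.013,-0.002,0.2,0,1],[0.013,-0.002,0.4,0,1],[0.013,-0.002,0.55,0,1],[0.013,-0.002,0.61,0,1],[0.013,-0.002,0.61,0,1]]
  ]
}}

```text
clock: 64.8
tool_pos: [0.4723, 0.2794, 0.0117]
orientation: [-179.9, 0.2, 75.0]
force: [1.2, -0.5, 0.2]
opening: 0.0873
gripper_force: 0.0
```

>>> {"method": "carry_out", "body": {
  "deltas": [
    [[0,0,0,0,1],[0,0,0,0,-1],[0,0,0,0,-1],[0,0,0,0,-1],[0,0,0,0,-1]]
  ]
}}

```text
clock: 65.3
tool_pos: [0.4732, 0.2809, 0.0139]
orientation: [180.0, -0.1, 75.1]
force: [-0.8, -0.5, 4.9]
opening: 0.0639
gripper_force: 30.0
```

>>> {"method": "carry_out", "body": {
  "deltas": [
    [[0,0,0,0,-1],[0,0,0,0,-1],[0,0,0,0,-1],[0,0,0,0,-1]]
  ]
}}

```text
clock: 65.7
tool_pos: [0.4731, 0.2809, 0.0139]
orientation: [180.0, -0.1, 75.1]
force: [-2.1, -0.2, 6.9]
opening: 0.0641
gripper_force: 30.0
```

```bash
python3 - <<'E'
from d import *
st()
E
```

```text
t 65.7 tcp [0.4731 0.2809 0.0139] rpy [ 1.7997e+02 -5.0000e-02  7.5140e+01] q6 114.0 F [-2.1 -0.2  6.9] op 0.0641 gf 30.0
```

>>> {"method": "carry_out", "body": {
  "deltas": [
    [[0,0,0,0,1],[0,0,0,0,1],[0,0,0,0,1],[-0.011,0,0,0,1],[-0.011,0,0,0,1]]
  ]
}}

```text
clock: 66.2
tool_pos: [0.4721, 0.278, 0.0129]
orientation: [-180.0, 0.0, 75.1]
force: [0.1, 0.6, -0.4]
opening: 0.0872
gripper_force: 0.0
```

>>> {"method": "carry_out", "body": {
  "deltas": [
    [[0,0,0,0,1],[0,0,0,0,-1],[0,0,0,0,-1],[0,0,0,0,-1],[0,0,0,0,-1]]
  ]
}}

```text
clock: 66.7
tool_pos: [0.4723, 0.2784, 0.0131]
orientation: [180.0, -0.0, 75.1]
force: [0.1, -0.3, -0.2]
opening: 0.064
gripper_force: 30.0
```

>>> {"method": "carry_out", "body": {
  "deltas": [
    [[0,0,0,0,-1],[0,0,0,0,-1],[0,0,0,0,-1],[0,0,0,0,-1]]
  ]
}}

```text
clock: 67.1
tool_pos: [0.4723, 0.2784, 0.0131]
orientation: [180.0, -0.0, 75.1]
force: [0.5, 0.6, -0.1]
opening: 0.0639
gripper_force: 30.0
```

```bash
python3 - <<'E'
from d import *
st()
W=ctrl.snapshot('wrist')
d=ctrl.spot_point(W,'cap_top')[0];print(d['p'],np.round(d['centre'],1),ray(W,d['centre'],.042)[:2].round(4))
h=W['color'].astype(int);m=(h.min(2)>190).astype(np.uint8);n,l,q,c=cv2.connectedComponentsWithStats(m)
for i in range(1,n):
    p=ray(W,c[i],.042)[:2]
    if abs(p-[.473,.279]).max()<.02: print(q[i,4],c[i],p.round(4))
E
```

```text
t 67.1 tcp [0.4723 0.2784 0.0131] rpy [180.    -0.    75.13] q6 114.1 F [ 0.5  0.6 -0.1] op 0.0639 gf 30.0
0.85 [256.9 252.8] [0.4734 0.2776]
214 [253.55607477 268.21028037] [0.4695 0.2694]
```

>>> {"method": "carry_out", "body": {
  "deltas": [
    [[0,0,-0.2,0,-1],[0,0,-0.4,0,-1],[0,0,-0.6,0,-1],[0,0,-0.8,0,-1],[0,0,-1,0,-1]]
  ]
}}

```text
clock: 67.7
tool_pos: [0.4719, 0.278, 0.2148]
orientation: [-180.0, -0.0, 75.1]
force: [0.5, 1.1, -1.2]
opening: 0.0637
gripper_force: 30.0
```

>>> {"method": "carry_out", "body": {
  "deltas": [
    [[-0.1,0.04,-0.2,0,-1],[-0.25,0.09,-0.34,0,-1],[-0.44,0.16,-0.34,0,-1],[-0.6,0.22,-0.34,0,-1],[-0.7,0.26,-0.34,0,-1]]
  ]
}}

```text
clock: 68.2
tool_pos: [0.4861, 0.1277, 0.2814]
orientation: [180.0, -0.0, 75.1]
force: [0.6, 1.2, -1.0]
opening: 0.0641
gripper_force: 30.0
```

>>> {"method": "carry_out", "body": {
  "deltas": [
    [[-0.2,0.07,0,0,-1],[-0.4,0.15,0,0,-1],[-0.6,0.22,0,0,-1],[-0.75,0.27,0,0,-1],[-0.788,0.291,0,0,-1]]
  ]
}}

```text
clock: 68.7
tool_pos: [0.5018, -0.0401, 0.281]
orientation: [-180.0, 0.0, 75.0]
force: [1.0, 0.0, -0.1]
opening: 0.0639
gripper_force: 30.0
```

>>> {"method": "carry_out", "body": {
  "deltas": [
    [[0,0,0,0,-1],[0,0,0,0,-1],[0,0,0,0,-1]]
  ]
}}

```text
clock: 69.0
tool_pos: [0.5024, -0.0367, 0.281]
orientation: [-180.0, -0.0, 75.2]
force: [0.3, 1.1, -0.3]
opening: 0.0638
gripper_force: 30.0
```

```bash
python3 - <<'E'
from d import *
st();print(to(.5025,-.0375,.218))
S=ctrl.snapshot('side');T=ctrl.snapshot('top');W=ctrl.snapshot('wrist')
v=[(s,d[0]['centre']) for s in (S,T,W) if (d:=ctrl.spot_point(s,'cap'))]
print(len(v),tri(v))
E
```

```text
t 69.0 tcp [ 0.5024 -0.0367  0.281 ] rpy [-1.7999e+02 -1.0000e-02  7.5190e+01] q6 147.0 F [ 0.3  1.1 -0.3] op 0.0638 gf 30.0
[-0.004  0.002  0.315]
2 [ 0.50037439 -0.03894489  0.27226509]
```

>>> {"method": "carry_out", "body": {
  "deltas": [
    [[-0.002,0,0.1,0,-1],[-0.002,0,0.2,0,-1],[-0.002,0,0.29,0,-1],[-0.002,0,0.31,0,-1],[-0.002,0,0.31,0,-1]]
  ]
}}

```text
clock: 69.8
tool_pos: [0.5022, -0.0379, 0.2189]
orientation: [-179.9, 0.0, 75.2]
force: [0.3, 0.7, -0.4]
opening: 0.0642
gripper_force: 30.0
```

>>> {"method": "carry_out", "body": {
  "deltas": [
    [[0,0,0.01,0,-1],[0,0,0.02,0,-1],[0,0,0.03,0,-1],[0,0,0.035,0,-1]]
  ]
}}

```text
clock: 70.2
tool_pos: [0.5024, -0.0379, 0.2122]
orientation: [180.0, -0.0, 75.1]
force: [-0.5, -0.3, -0.2]
opening: 0.064
gripper_force: 30.0
```

>>> {"method": "carry_out", "body": {
  "deltas": [
    [[0,0,0.01,0,-1],[0,0,0.015,0,-1],[0,0,0.015,0,-1]]
  ]
}}

```text
clock: 70.5
tool_pos: [0.5031, -0.0377, 0.2093]
orientation: [179.9, -0.0, 75.1]
force: [3.5, 1.0, -0.3]
opening: 0.0642
gripper_force: 30.0
```

>>> {"method": "carry_out", "body": {
  "deltas": [
    [[0,0,0.01,0,-1],[0,0,0.01,0,-1],[0,0,0.01,0,-1]]
  ]
}}

```text
clock: 70.8
tool_pos: [0.503, -0.0376, 0.2073]
orientation: [179.9, -0.0, 75.1]
force: [4.2, 2.7, 0.1]
opening: 0.064
gripper_force: 30.0
```

>>> {"method": "carry_out", "body": {
  "deltas": [
    [[0,0,0.01,0,-1],[0,0,0.01,0,-1],[0,0,0.01,0,-1]]
  ]
}}

```text
clock: 71.1
tool_pos: [0.5028, -0.0373, 0.2052]
orientation: [180.0, -0.1, 75.1]
force: [4.0, 4.6, 1.2]
opening: 0.064
gripper_force: 30.0
```

>>> {"method": "carry_out", "body": {
  "deltas": [
    [[0.003,0.001,0.008,0,-1],[0.003,0.001,0.01,0,-1],[0.003,0.001,0.01,0,-1]]
  ]
}}

```text
clock: 71.4
tool_pos: [0.5028, -0.0371, 0.2034]
orientation: [180.0, -0.0, 75.1]
force: [1.1, 4.7, 5.5]
opening: 0.0639
gripper_force: 30.0
```

>>> {"method": "carry_out", "body": {
  "deltas": [
    [[0,0,0.008,0,-1],[0,0,0.01,0,-1],[0,0,0.01,0,-1]]
  ]
}}

```text
clock: 71.7
tool_pos: [0.5029, -0.0374, 0.2028]
orientation: [179.9, -0.0, 75.2]
force: [-2.7, 3.9, 16.2]
opening: 0.0638
gripper_force: 30.0
```

>>> {"method": "carry_out", "body": {
  "deltas": [
    [[0,0,0.002,0.022,-1],[0,0,0.004,0.044,-1],[0,0,0.006,0.066,-1],[0,0,0.0075,0.088,-1],[0,0,0.0095,0.11,-1]]
  ]
}}

```text
clock: 72.2
tool_pos: [0.5018, -0.0372, 0.2005]
orientation: [-180.0, 0.0, 35.3]
force: [-7.9, 8.5, 20.0]
opening: 0.0639
gripper_force: 30.0
```

>>> {"method": "carry_out", "body": {
  "deltas": [
    [[0,0,0.002,0.022,-1],[0,0,0.004,0.044,-1],[0,0,0.006,0.066,-1],[0,0,0.0075,0.088,-1],[0,0,0.0095,0.11,-1]]
  ]
}}

```text
clock: 72.7
tool_pos: [0.5023, -0.0358, 0.1987]
orientation: [-179.9, -0.0, -4.3]
force: [-7.2, 13.9, 17.4]
opening: 0.064
gripper_force: 30.0
```

>>> {"method": "carry_out", "body": {
  "deltas": [
    [[-0.004,-0.006,0.002,0.022,-1],[-0.004,-0.006,0.003,0.044,-1],[-0.004,-0.006,0.005,0.066,-1],[-0.004,-0.006,0.0065,0.088,-1],[-0.004,-0.006,0.008,0.11,-1]]
  ]
}}

```text
clock: 73.2
tool_pos: [0.5026, -0.0357, 0.1974]
orientation: [-179.9, -0.1, -43.9]
force: [-1.8, 5.1, 15.3]
opening: 0.064
gripper_force: 30.0
```

>>> {"method": "carry_out", "body": {
  "deltas": [
    [[0,0,0.002,0.022,-1],[0,0,0.004,0.044,-1],[0,0,0.006,0.066,-1],[0,0,0.0075,0.088,-1],[0,0,0.0095,0.11,-1]]
  ]
}}

```text
clock: 73.7
tool_pos: [0.5021, -0.0363, 0.1954]
orientation: [-179.9, -0.0, -83.5]
force: [-4.3, 3.3, 16.7]
opening: 0.0641
gripper_force: 30.0
```

>>> {"method": "carry_out", "body": {
  "deltas": [
    [[0,0,0.002,0.022,-1],[0,0,0.004,0.044,-1],[0,0,0.006,0.066,-1],[0,0,0.0075,0.088,-1],[0,0,0.0095,0.11,-1]]
  ]
}}

```text
clock: 74.2
tool_pos: [0.5023, -0.0358, 0.1936]
orientation: [-179.9, 0.1, -123.1]
force: [-3.1, 6.4, 15.6]
opening: 0.0639
gripper_force: 30.0
```

>>> {"method": "carry_out", "body": {
  "deltas": [
    [[0,0,0.002,0.022,-1],[0,0,0.004,0.044,-1],[0,0,0.006,0.066,-1],[0,0,0.0075,0.088,-1],[0,0,0.0095,0.11,-1]]
  ]
}}

```text
clock: 74.7
tool_pos: [0.5015, -0.0362, 0.1917]
orientation: [-180.0, 0.0, -162.7]
force: [-8.1, 6.2, 21.7]
opening: 0.064
gripper_force: 30.0
```

>>> {"method": "carry_out", "body": {
  "deltas": [
    [[0,0,0.002,0.022,-1],[0,0,0.004,0.044,-1],[0,0,0.006,0.066,-1],[0,0,0.0075,0.088,-1],[0,0,0.0095,0.11,-1]]
  ]
}}

```text
clock: 75.2
tool_pos: [0.5025, -0.0362, 0.19]
orientation: [180.0, 0.1, 157.7]
force: [-1.9, 4.8, 15.2]
opening: 0.0639
gripper_force: 30.0
```

```bash
python3 - <<'E'
from d import *
st()
E
```

```text
t 75.2 tcp [ 0.5025 -0.0362  0.19  ] rpy [1.7997e+02 1.1000e-01 1.5767e+02] q6 -130.7 F [-1.9  4.8 15.2] op 0.0639 gf 30.0
```

>>> {"method": "carry_out", "body": {
  "deltas": [
    [[0,0,0.002,0.02,-1],[0,0,0.004,0.04,-1],[0,0,0.005,0.06,-1],[0,0,0.007,0.08,-1],[0,0,0.0085,0.1,-1]]
  ]
}}

```text
clock: 75.7
tool_pos: [0.5024, -0.0363, 0.1881]
orientation: [179.9, 0.1, 121.7]
force: [-1.8, 4.7, 14.5]
opening: 0.0639
gripper_force: 30.0
```

>>> {"method": "carry_out", "body": {
  "deltas": [
    [[0,0,0,0,1],[0,0,0,0,1],[0,0,0,0,1],[0,0,0,0,1]]
  ]
}}

```text
clock: 76.1
tool_pos: [0.5012, -0.0365, 0.1857]
orientation: [-179.9, -0.0, 122.0]
force: [0.1, 0.1, 0.4]
opening: 0.0865
gripper_force: 0.0
```

>>> {"method": "carry_out", "body": {
  "deltas": [
    [[0,0,0,-0.1111,1],[0,0,0,-0.1111,1],[0,0,0,-0.1111,1],[0,0,0,-0.1111,1],[0,0,0,-0.1111,1]]
  ]
}}

```text
clock: 76.6
tool_pos: [0.5015, -0.0364, 0.186]
orientation: [-180.0, -0.1, 162.3]
force: [0.7, 0.1, -0.2]
opening: 0.0877
gripper_force: 0.0
```

>>> {"method": "carry_out", "body": {
  "deltas": [
    [[0,0,0,-0.1111,1],[0,0,0,-0.1111,1],[0,0,0,-0.1111,1],[0,0,0,-0.1111,1],[0,0,0,-0.1111,1]]
  ]
}}

```text
clock: 77.1
tool_pos: [0.5016, -0.0364, 0.186]
orientation: [180.0, -0.1, -157.7]
force: [-0.7, -0.9, -0.2]
opening: 0.0876
gripper_force: 0.0
```

>>> {"method": "carry_out", "body": {
  "deltas": [
    [[0,0,0,-0.1111,1],[0,0,0,-0.1111,1],[0,0,0,-0.1111,1],[0,0,0,-0.1111,1],[0,0,0,-0.1111,1]]
  ]
}}

```text
clock: 77.6
tool_pos: [0.5016, -0.0364, 0.186]
orientation: [179.9, -0.1, -117.7]
force: [0.0, 0.1, -0.1]
opening: 0.0879
gripper_force: 0.0
```

>>> {"method": "carry_out", "body": {
  "deltas": [
    [[0,0,0,-0.1111,1],[0,0,0,-0.1111,1],[0,0,0,-0.1111,1],[0,0,0,-0.1111,1],[0,0,0,-0.1111,1]]
  ]
}}

```text
clock: 78.1
tool_pos: [0.5015, -0.0363, 0.186]
orientation: [179.9, -0.0, -77.7]
force: [0.3, 0.4, 0.0]
opening: 0.0874
gripper_force: 0.0
```

>>> {"method": "carry_out", "body": {
  "deltas": [
    [[0,0,0,-0.1111,1],[0,0,0,-0.1111,1],[0,0,0,-0.1111,1],[0,0,0,-0.1111,1],[0,0,0,-0.1111,1]]
  ]
}}

```text
clock: 78.6
tool_pos: [0.5015, -0.0363, 0.1859]
orientation: [179.9, 0.0, -37.7]
force: [-0.3, 0.2, -0.7]
opening: 0.0875
gripper_force: 0.0
```

>>> {"method": "carry_out", "body": {
  "deltas": [
    [[0,0,0,-0.1111,1],[0,0,0,-0.1111,1],[0,0,0,-0.1111,1],[0,0,0,-0.1111,1],[0,0,0,-0.1111,1]]
  ]
}}

```text
clock: 79.1
tool_pos: [0.5015, -0.0363, 0.186]
orientation: [180.0, 0.1, 2.3]
force: [-0.9, -0.1, -0.3]
opening: 0.088
gripper_force: 0.0
```

```bash
python3 - <<'E'
from d import *
st();print(to(.5025,-.0373,.189))
E
```

```text
t 79.1 tcp [ 0.5015 -0.0363  0.186 ] rpy [1.7998e+02 7.0000e-02 2.2600e+00] q6 74.0 F [-0.9 -0.1 -0.3] op 0.088 gf 0.0
[ 0.005  0.005 -0.015]
```

>>> {"method": "carry_out", "body": {
  "deltas": [
    [[0.005,0.005,-0.008,0,1],[0.005,0.005,-0.008,0,-1],[0.005,0.005,-0.008,0,-1],[0.005,0.005,-0.008,0,-1],[0.005,0.005,-0.008,0,-1]]
  ]
}}

```text
clock: 79.6
tool_pos: [0.5029, -0.0368, 0.1879]
orientation: [-180.0, 0.0, 1.9]
force: [-0.9, 2.3, 0.4]
opening: 0.0641
gripper_force: 30.0
```

>>> {"method": "carry_out", "body": {
  "deltas": [
    [[0,0,0,0,-1],[0,0,0,0,-1],[0,0,0,0,-1]]
  ]
}}

```text
clock: 79.9
tool_pos: [0.503, -0.0368, 0.188]
orientation: [-180.0, -0.0, 1.9]
force: [-1.2, 4.4, 0.5]
opening: 0.0644
gripper_force: 30.0
```

>>> {"method": "carry_out", "body": {
  "deltas": [
    [[0,0,0.004,0.022,-1],[0,0,0.006,0.044,-1],[0,0,0.008,0.066,-1],[0,0,0.01,0.088,-1],[0,0,0.0115,0.11,-1]]
  ]
}}

```text
clock: 80.4
tool_pos: [0.5034, -0.0374, 0.1862]
orientation: [-180.0, -0.1, -38.0]
force: [-1.0, -0.9, 1.6]
opening: 0.0644
gripper_force: 30.0
```

>>> {"method": "carry_out", "body": {
  "deltas": [
    [[0,0,0.002,0.022,-1],[0,0,0.004,0.044,-1],[0,0,0.006,0.066,-1],[0,0,0.0075,0.088,-1],[0,0,0.0095,0.11,-1]]
  ]
}}

```text
clock: 80.9
tool_pos: [0.5033, -0.0374, 0.1849]
orientation: [-180.0, -0.1, -77.6]
force: [-3.6, 2.5, 9.2]
opening: 0.0642
gripper_force: 30.0
```

>>> {"method": "carry_out", "body": {
  "deltas": [
    [[0,0,0.002,0.022,-1],[0,0,0.004,0.044,-1],[0,0,0.006,0.066,-1],[0,0,0.0075,0.088,-1],[0,0,0.0095,0.11,-1]]
  ]
}}

```text
clock: 81.4
tool_pos: [0.5035, -0.0372, 0.1829]
orientation: [-179.9, 0.0, -117.2]
force: [-3.0, 2.8, 7.1]
opening: 0.0641
gripper_force: 30.0
```

```bash
python3 - <<'E'
from d import *
o=st();print(o['moment'])
E
```

```text
t 81.4 tcp [ 0.5035 -0.0372  0.1829] rpy [-1.7992e+02  2.0000e-02 -1.1718e+02] q6 -45.3 F [-3.   2.8  7.1] op 0.0641 gf 30.0
[1.09713766 1.36405938 0.18834104]
```

>>> {"method": "carry_out", "body": {
  "deltas": [
    [[0,0,0.002,0.022,-1],[0,0,0.004,0.044,-1],[0,0,0.006,0.066,-1],[0,0,0.0075,0.088,-1],[0,0,0.0095,0.11,-1]]
  ]
}}

```text
clock: 81.9
tool_pos: [0.5033, -0.0367, 0.1808]
orientation: [180.0, 0.1, -156.8]
force: [-2.3, 5.2, 7.9]
opening: 0.0645
gripper_force: 30.0
```

>>> {"method": "carry_out", "body": {
  "deltas": [
    [[0,0,0.002,0.022,-1],[0,0,0.004,0.044,-1],[0,0,0.006,0.066,-1]]
  ]
}}

```text
clock: 82.2
tool_pos: [0.5034, -0.0365, 0.1794]
orientation: [180.0, 0.1, 179.4]
force: [-4.0, 5.4, 8.6]
opening: 0.064
gripper_force: 30.0
```

```bash
python3 - <<'E'
from d import *
o=st();print(o['moment'])
S=ctrl.snapshot('side')
print([(d['p'],d['centre'],proj(S,(.5025,-.0375,.209)),proj(S,(.5025,-.0375,.213))) for d in ctrl.spot_point(S,'cap_top')])
E
```

```text
t 82.2 tcp [ 0.5034 -0.0365  0.1794] rpy [1.7995e+02 7.0000e-02 1.7945e+02] q6 -108.7 F [-4.   5.4  8.6] op 0.064 gf 30.0
[2.53980941 1.8377674  0.23918916]
[(0.66, [285.9, 167.5], array([284.44023986, 167.12008333]), array([284.46778743, 165.74060555]))]
```

>>> {"method": "carry_out", "body": {
  "deltas": [
    [[0,0,0.002,0.02,-1],[0,0,0.004,0.04,-1],[0,0,0.004,0.04,-1]]
  ]
}}

```text
clock: 82.6
tool_pos: [0.5043, -0.0369, 0.1794]
orientation: [179.9, 0.2, 165.1]
force: [-0.6, 3.0, 8.1]
opening: 0.0642
gripper_force: 30.0
```

>>> {"method": "carry_out", "body": {
  "deltas": [
    [[0,0,0.002,0.02,-1],[0,0,0.004,0.04,-1],[0,0,0.004,0.04,-1]]
  ]
}}

```text
clock: 82.9
tool_pos: [0.5042, -0.0369, 0.1792]
orientation: [179.9, 0.2, 150.7]
force: [-3.6, 3.4, 11.9]
opening: 0.0641
gripper_force: 30.0
```

>>> {"method": "carry_out", "body": {
  "deltas": [
    [[0,0,0.002,0.02,-1],[0,0,0.004,0.04,-1],[0,0,0.004,0.04,-1]]
  ]
}}

```text
clock: 83.2
tool_pos: [0.5041, -0.0362, 0.1788]
orientation: [179.8, 0.1, 136.4]
force: [-7.1, 9.1, 19.2]
opening: 0.0641
gripper_force: 30.0
```

```bash
python3 - <<'E'
from d import *
o=st();print(o['moment'])
E
```

```text
t 83.2 tcp [ 0.5041 -0.0362  0.1788] rpy [1.7981e+02 1.0000e-01 1.3638e+02] q6 -151.8 F [-7.1  9.1 19.2] op 0.0641 gf 30.0
[3.26574627 2.74672921 0.14729102]
```

>>> {"method": "carry_out", "body": {
  "deltas": [
    [[0,0,0,0,1],[0,0,0,0,1],[0,0,0,0,1],[0,0,0,0,1],[0,0,0,0,1]]
  ]
}}

```text
clock: 83.7
tool_pos: [0.5029, -0.0373, 0.1761]
orientation: [-180.0, -0.0, 136.5]
force: [0.1, 0.3, 0.2]
opening: 0.087
gripper_force: 0.0
```

>>> {"method": "carry_out", "body": {
  "deltas": [
    [[0,0,-0.2,0,1],[0,0,-0.4,0,1],[0,0,-0.6,0,1],[0,0,-0.7,-0.1,1],[0,0,-0.7,-0.1,1]]
  ]
}}

```text
clock: 84.2
tool_pos: [0.5045, -0.0372, 0.32]
orientation: [179.8, 0.3, 154.1]
force: [-0.7, -0.3, -0.4]
opening: 0.0873
gripper_force: 0.0
```

```bash
python3 - <<'E'
from d import *
o=st()
S=ctrl.snapshot('side')
def ob(c):
    h=cv2.cvtColor(c,cv2.COLOR_RGB2HSV);m=cv2.inRange(h,(5,180,100),(17,255,255));n,l,q,ce=cv2.connectedComponentsWithStats(m);i=1+np.argmax(q[1:,4]);return q[i],ce[i].round(1)
a=cv2.cvtColor(cv2.imread('pics/side0.png'),cv2.COLOR_BGR2RGB)
print(ob(a),ob(S['color']))
cv2.imwrite('pics/f.png',cv2.resize(np.hstack([a[150:240,240:340],S['color'][150:240,240:340]]),None,fx=4,fy=4)[...,::-1])
t0=cv2.cvtColor(a[158:192,268:302],cv2.COLOR_RGB2GRAY);g=cv2.cvtColor(S['color'],cv2.COLOR_RGB2GRAY)
r=cv2.matchTemplate(g[150:200,260:310],t0,cv2.TM_CCOEFF_NORMED);print(cv2.minMaxLoc(r),r[6:11,8])
E
```

```text
t 84.2 tcp [ 0.5045 -0.0372  0.32  ] rpy [179.82   0.28 154.08] q6 -134.1 F [-0.7 -0.3 -0.4] op 0.0873 gf 0.0
(array([273, 163,  24,  23, 438], dtype=int32), array([283.9, 174.2])) (array([272, 163,  24,  23, 446], dtype=int32), array([283.6, 174.2]))
(-0.1505611538887024, 0.7470964193344116, (16, 14), (8, 8)) [0.6332293 0.7204399 0.7470964 0.6664613 0.5563295]
```

View pics/f.png

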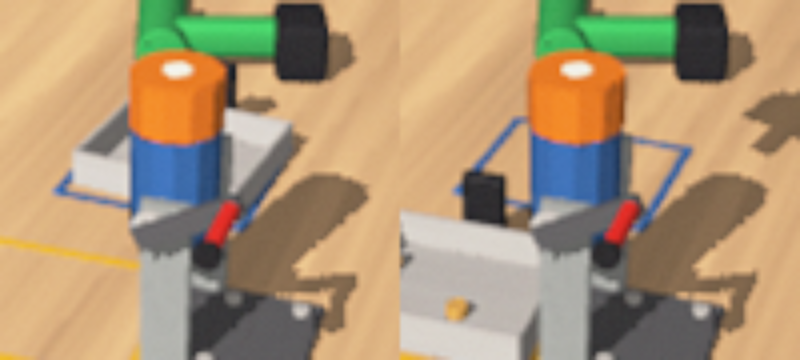

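The side comparison shows the cap at the same height as at the start (orange blob centroid row 174.2 both times), so it is fully home. Next is the pan.

>>> {"method": "carry_out", "body": {
  "deltas": [
    [[0,0,0,-0.028,1],[0,0,0,-0.028,1],[0,0,0,-0.028,1],[0,0,0,-0.028,1]]
  ]
}}

```text
clock: 84.65
tool_pos: [0.5029, -0.0372, 0.316]
orientation: [-180.0, -0.0, 163.6]
force: [-0.4, 0.2, -0.2]
opening: 0.0879
gripper_force: 0.0
```

```bash
python3 - <<'E'
from d import *
o=st();print(to(.6006,-.1065))
T=ctrl.snapshot('top');S=ctrl.snapshot('side');W=ctrl.snapshot('wrist')
for s in (T,S,W): print([(round(float(d['p']),2),ray(s,d['centre'],0)[:2].round(4)) for d in ctrl.spot_point(s,'pan')])
E
```

```text
t 84.65 tcp [ 0.5029 -0.0372  0.316 ] rpy [-1.7998e+02 -3.0000e-02  1.6359e+02] q6 -124.5 F [-0.4  0.2 -0.2] op 0.0879 gf 0.0
[-0.567 -0.195 -0.   ]
[]
[(0.61, array([ 0.5979, -0.0483]))]
[(0.77, array([ 0.5923, -0.0345]))]
```

>>> {"method": "carry_out", "body": {
  "deltas": [
    [[-0.2,-0.07,0,-0.0527,1],[-0.4,-0.14,0,-0.0527,1],[-0.567,-0.195,0,-0.0527,1],[-0.567,-0.195,0.1,-0.0527,1],[-0.567,-0.195,0.2,-0.0527,1]]
  ]
}}

```text
clock: 85.45
tool_pos: [0.6019, -0.1069, 0.2752]
orientation: [180.0, -0.0, -177.3]
force: [0.3, 0.0, -1.0]
opening: 0.0875
gripper_force: 0.0
```

>>> {"method": "carry_out", "body": {
  "deltas": [
    [[0,0,0.2,0,1],[0,0,0.4,0,1],[0,0,0.6,0,1],[0,0,0.8,0,1],[0,0,0.8,0,1]]
  ]
}}

```text
clock: 85.95
tool_pos: [0.5972, -0.1062, 0.1109]
orientation: [180.0, -0.6, -177.3]
force: [-1.3, -0.1, -0.0]
opening: 0.0877
gripper_force: 0.0
```

```bash
python3 - <<'E'
from d import *
o=st();print(to(.6006,-.1065,.0466))
W=ctrl.snapshot('wrist');save(W,'g')
E
```

```text
t 85.95 tcp [ 0.5972 -0.1062  0.1109] rpy [ 179.98   -0.57 -177.3 ] q6 -95.5 F [-1.3 -0.1 -0. ] op 0.0877 gf 0.0
[-0.02  -0.002  0.321]
```

View pics/g.png

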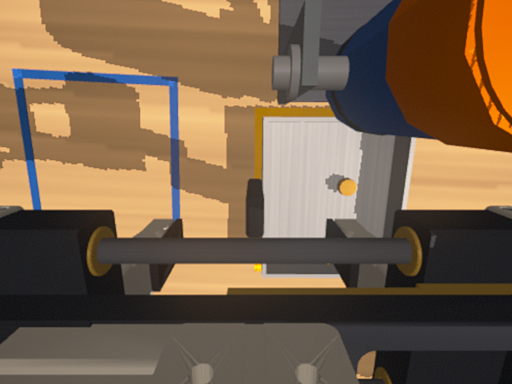

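The tab is at (255,207), centred between the fingers.

>>> {"method": "carry_out", "body": {
  "deltas": [
    [[0,0,0.12,0,1],[0,0,0.24,0,1],[0,0,0.31,0,1],[0,0,0.31,0,1],[0,0,0.31,0,-1]]
  ]
}}

```text
clock: 86.5
tool_pos: [0.6022, -0.1062, 0.056]
orientation: [-180.0, 0.1, -177.2]
force: [0.2, -0.9, 0.4]
opening: 0.0841
gripper_force: 0.0
```

>>> {"method": "carry_out", "body": {
  "deltas": [
    [[0,0,0,0,-1],[0,0,0,0,-1],[0,0,0,0,-1],[0,0,0,0,-1],[0,0,0,0,-1]]
  ]
}}

```text
clock: 87.0
tool_pos: [0.6011, -0.1062, 0.0546]
orientation: [180.0, 0.0, -177.2]
force: [-1.0, 0.0, -0.3]
opening: 0.0453
gripper_force: 0.0
```

>>> {"method": "carry_out", "body": {
  "deltas": [
    [[0,0,0,0,-1],[0,0,0,0,-1],[0,0,0,0,-1],[0,0,0,0,-1],[0,0,0,0,-1]]
  ]
}}

```text
clock: 87.5
tool_pos: [0.6011, -0.1061, 0.0543]
orientation: [180.0, -0.0, -177.2]
force: [0.9, 0.8, -0.1]
opening: 0.0141
gripper_force: 30.0
```

```bash
python3 - <<'E'
from d import *
o=st();print(to(.5783+.001,-.2573-.0725))
E
```

```text
t 87.5 tcp [ 0.6011 -0.1061  0.0543] rpy [ 179.99   -0.   -177.21] q6 -95.5 F [ 0.9  0.8 -0.1] op 0.0141 gf 30.0
[ 0.163 -1.112 -0.   ]
```

>>> {"method": "carry_out", "body": {
  "deltas": [
    [[0.002,-0.05,0,0,-1],[0.007,-0.15,0,0,-1],[0.014,-0.29,0,0,-1],[0.021,-0.44,0,0,-1],[0.029,-0.6,0,0,-1]]
  ]
}}

```text
clock: 88.0
tool_pos: [0.6011, -0.227, 0.0544]
orientation: [180.0, 0.0, -177.2]
force: [0.2, 2.9, 0.5]
opening: 0.0136
gripper_force: 30.0
```

>>> {"method": "carry_out", "body": {
  "deltas": [
    [[0.03,-0.14,0,0,-1],[0.06,-0.27,0,0,-1],[0.09,-0.39,0,0,-1],[0.11,-0.48,0,0,-1],[0.122,-0.513,0,0,-1]]
  ]
}}

```text
clock: 88.5
tool_pos: [0.5815, -0.3315, 0.0543]
orientation: [180.0, 0.0, -177.3]
force: [1.8, 3.4, 1.1]
opening: 0.0137
gripper_force: 30.0
```

>>> {"method": "carry_out", "body": {
  "deltas": [
    [[0,0,0,0,-1],[0,0,0,0,-1],[0,0,0,0,1],[0,0,0,0,1],[0,0,0,0,1]]
  ]
}}

```text
clock: 89.0
tool_pos: [0.5819, -0.3292, 0.0544]
orientation: [180.0, -0.0, -177.2]
force: [-0.1, 0.5, -0.4]
opening: 0.032
gripper_force: 0.0
```

>>> {"method": "carry_out", "body": {
  "deltas": [
    [[0,0,0,0,1],[0,0,0,0,1],[0,0,0,0,1],[0,0,0,0,1],[0,0,0,0,1]]
  ]
}}

```text
clock: 89.5
tool_pos: [0.5817, -0.33, 0.0544]
orientation: [180.0, -0.0, -177.2]
force: [0.4, 0.5, -0.2]
opening: 0.0723
gripper_force: 0.0
```

>>> {"method": "carry_out", "body": {
  "deltas": [
    [[0,0,-0.2,0,1],[0,0,-0.4,0,1],[0,0,-0.6,0,1],[0,0,-0.8,0,1],[0,0,-1,0,1]]
  ]
}}

```text
clock: 90.0
tool_pos: [0.5814, -0.3299, 0.2562]
orientation: [-180.0, 0.0, -177.2]
force: [0.7, 0.2, -0.5]
opening: 0.0873
gripper_force: 0.0
```

>>> {"method": "carry_out", "body": {
  "deltas": [
    [[0,0,-0.2,0,1],[0,0,-0.2,0,1],[0,0,-0.2,0,1],[0,0,-0.2,0,1]]
  ]
}}

```text
clock: 90.4
tool_pos: [0.5812, -0.3297, 0.2932]
orientation: [179.9, -0.1, -177.2]
force: [-0.2, -0.5, 0.3]
opening: 0.0875
gripper_force: 0.0
```

```bash
python3 - <<'E'
from d import *
o=st()
W=ctrl.snapshot('wrist');T=ctrl.snapshot('top');S=ctrl.snapshot('side')
for n,z in (('pan',0),('done1',.008),('rough1',0),('cap_top',.209)):
  for nm,s in zip('WTS',(W,T,S)): print(n,nm,[(round(float(d['p']),2),ray(s,d['centre'],z)[:2].round(3)) for d in ctrl.spot_point(s,n)])
cv2.imwrite('pics/z.png',np.vstack([np.hstack([cv2.resize(T['color'][110:260,180:400],(400,270)),cv2.resize(S['color'][130:250,210:370],(400,270))]),cv2.resize(W['color'][:210],(800,328))])[...,::-1])
E
```

```text
t 90.4 tcp [ 0.5812 -0.3297  0.2932] rpy [ 1.7994e+02 -8.0000e-02 -1.7722e+02] q6 -74.3 F [-0.2 -0.5  0.3] op 0.0875 gf 0.0
pan W [(0.84, array([ 0.577, -0.261]))]
pan T [(0.91, array([ 0.588, -0.244])), (0.37, array([ 0.501, -0.029]))]
pan S [(0.79, array([ 0.575, -0.256]))]
done1 W [(0.67, array([ 0.565, -0.24 ])), (0.53, array([ 0.642, -0.277])), (0.5, array([ 0.641, -0.247]))]
done1 T []
done1 S [(0.41, array([ 0.661, -0.26 ]))]
rough1 W []
rough1 T []
rough1 S []
cap_top W []
cap_top T [(0.57, array([ 0.502, -0.035]))]
cap_top S [(0.94, array([ 0.5  , -0.034]))]
```

View pics/z.png

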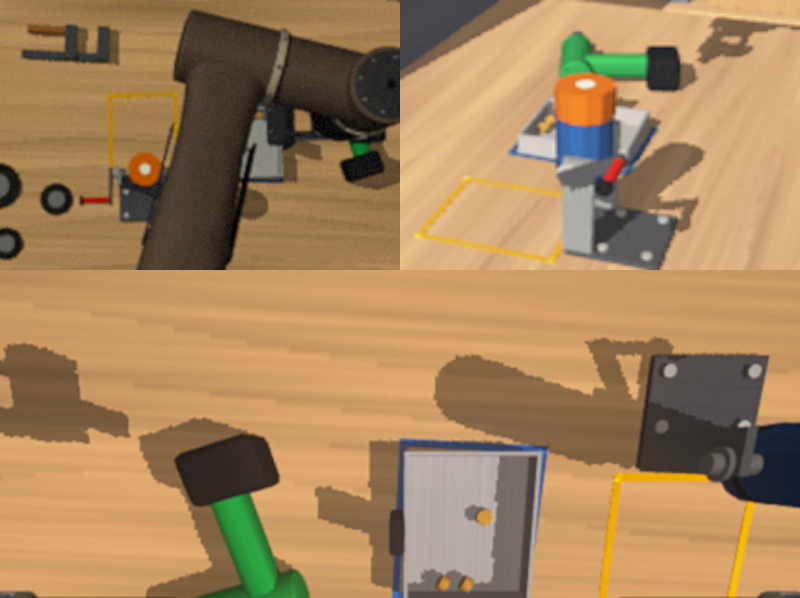

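The final views show the pan inside its blue outline with three brass discs, the cap home and the drum upright. The bystanders are unmoved and the robot touches nothing.

```bash
python3 -c "
from plant import ctrl
print(ctrl.close_job())"
```

```text
the job is handed in; nothing more can be done
None
```

I finished every step and handed the job in at about 90 s of the 210 s allowed; the hand-in returned no verdict, but in my last images the drum was upright with the cap home, all four rough discs inside, and the three brass discs in the pan on its blue mark.

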